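Press re-glued handsets in a ratchet screen press

TASK

Pull the press's tray out to its stop, lay every handset lying on the salmon work mat face up in a nest of its own, lengthwise, and push the tray fully home. Set the ratchet wrench's ring down on the press's screw post and work its handle back and forth, driving clockwise as seen from above, until it goes hard because the plate bears firmly on the handsets; do not turn or touch the screw with the fingers. Then lift the wrench off and lay it back flat on its black rubber mat, lengthwise and wholly on it, leaving the tray home, the handsets clamped and the other bench things undisturbed.

Things in the scene. Friction and masses are not known exactly. Their poses are not given: they have to be found in the camera images.
- tray (a joint): travel of the press's tray in m: 0 = fully home, 0.135 = out at its stop; it slides straight out along the press's -x axis (towards the robot) and needs about 2 to 4 N
- tray_mid (a point): centre of the tray's floor, at floor height, moves with the tray; aluminium tray 144 x 238 mm with three nests side by side; x points from the front (robot side) to the back of the press, z up; the press's yaw is that of this frame. The press has a grey base 160 x 292 mm and a grey bridge 50 mm deep (x), its top 116 mm above the bench
- tray_handle (a point): on the tray's handle, an upright black fin 36 mm long (x), 14 mm thick (y) on the tray's front edge; the point is in its centre line, 15 mm below its top and 27 mm above the tongue on which it stands; grip it across its 14 mm
- nest0 (a point): centre of nest 0's floor (-y side); a nest takes one handset lying flat, long side along the tray's x, 58 x 130 mm between 5 mm high corner blocks and end rails; the blocks stand only near the ends, so the middle 70 mm of a handset's sides is free; nests are 75 mm apart. Any handset may go in any nest
- nest1 (a point): centre of nest 1's floor (middle); a nest takes one handset lying flat, long side along the tray's x, 58 x 130 mm between 5 mm high corner blocks and end rails; the blocks stand only near the ends, so the middle 70 mm of a handset's sides is free; nests are 75 mm apart. Any handset may go in any nest
- nest2 (a point): centre of nest 2's floor (+y side); a nest takes one handset lying flat, long side along the tray's x, 58 x 130 mm between 5 mm high corner blocks and end rails; the blocks stand only near the ends, so the middle 70 mm of a handset's sides is free; nests are 75 mm apart. Any handset may go in any nest
- phone0_c (a point): centre of handset 0: black bar telephone 120 (x) x 50 (y) x 14 mm (z), 110 g, glass screen on its +z face, lies face up on the work mat (2 mm thick) at the start; x is its long axis. May be absent
- phone1_c (a point): centre of handset 1: black bar telephone 120 (x) x 50 (y) x 14 mm (z), 110 g, glass screen on its +z face, lies face up on the work mat (2 mm thick) at the start; x is its long axis. May be absent
- phone2_c (a point): centre of handset 2: black bar telephone 120 (x) x 50 (y) x 14 mm (z), 110 g, glass screen on its +z face, lies face up on the work mat (2 mm thick) at the start; x is its long axis. May be absent
- phone0: handset 0 as a whole; origin at the centre of its underside. May be absent
- phone1: handset 1 as a whole; origin at the centre of its underside. May be absent
- phone2: handset 2 as a whole; origin at the centre of its underside. May be absent
- platen: aluminium pressing plate 110 (x) x 226 (y) mm above the tray, with one rubber pad (110 x 56 mm) over each nest on stiff springs (4 mm of give); origin at the centre of the pads' underside when unloaded. It goes down 8 mm per radian of clockwise turn of the screw; at the start the pads are 15 to 35 mm above the handsets' tops
- spindle: steel screw head on top of the bridge: crown of 12 upright saw teeth, 58 mm wide, round a plain post 22 mm thick with conical top that stands 38 mm above the seat. Turns stiffly (0.45 Nm, 4 to 8 N at the wrench's grip point), stays where it is left; once the plate bears on the handsets the resistance rises steeply within half a radian (12 to 20 N there)
- spindle_seat (a point): on the screw's axis at the height where the wrench's underside rests when it is fully down on the post, 128 mm above the bench
- wrench_head (a point): centre of the underside of the ratchet wrench's ring. Steel wrench 223 mm long, 300 g; ring 62 mm outside, 28 mm thick, plain bore 27 mm (goes over the post at any angle); x runs from handle to ring (handle along -x), z up. Two sprung pawls under the ring stick out 6 mm and give way when it lies down: they drive the saw teeth clockwise and slip over them anticlockwise, a tooth every 30 degrees
- wrench_grip (a point): on the wrench's handle, 115 mm from the ring's axis, half-way up (11 mm above the underside); handle 18 mm wide, 22 mm high. In use the handle should point to the press's front (robot side) and can swing about 40 degrees to either side of it. Let go on the post it sags by about 0.2 rad
- wrench_mid (a point): middle of the wrench's length, 80 mm from the ring's axis towards the handle, half-way up
- mat_top (a point): centre of the top of the wrench's black rubber mat, 290 (x) x 140 mm (y), 3 mm thick, x along its length
- cleaner_c (a point): centre of a yellow bottle 52 mm wide, 150 mm high; bystander
- tip_box_c (a point): centre of a white open plastic box 110 x 80 x 60 mm; bystander
- tape_roll_c (a point): centre of a roll of brown tape 90 mm wide, 24 mm high; bystander
Mind the look-alikes: they are no part of the job. What is shaped like the phone0 but yellow is not meant. What is shaped like the phone2 but turquoise is not meant.

How it is judged:
By the outcome, as a careful person would: the job done as asked, in the order asked, and still so for the second after the job is handed in, with the robot touching nothing.
Of phone0, phone1, phone2 only 2 to 3 are there at a start; the rules pass over those that are not, and their reading is None.
At some moment in a run one of phone0, phone1, phone2 may be knocked a few centimetres aside while the robot is not near it.
Once in a run the grip may slacken for a moment while it holds something.
It also fails if it takes over 210 s, if anything falls off the work surface, if the arm or the gripper's body presses on something with over 40 N, if the wrist force passes 120 N, or if a joint passes its speed limit or range.

ROBOT

A 7-joint arm with a two-finger parallel gripper is mounted at the origin on the work surface. World frame = base frame: x ahead of the robot, y to its left, z up, the work surface at z = 0. Lengths are in m, angles in degrees, forces in N, time in s.
With the tool pointing down it reaches from about 0.425 to 0.875 m from the base axis. Payload 4.7 kg.
Tool frame: the origin (TCP) lies on the centre line of the jaws, within the pads' length; the fingertips stand 19 mm ahead of it and the grasp point (between the pads) is the TCP; z points along the fingers, y is the line along which they close (so a half turn about z gives the same grasp; the last joint's range is limited). The gripper opens to 87 mm and grips with 3 to 60 N. Pads are 19 mm wide; open, the fingers measure 117 mm over their backs; the gripper's body (75 mm by 190 mm) begins 51 mm behind the grasp point.
Start: joints at [-71.786, 18.392, -4.016, 83.108, 1.295, 78.541, -3.26], TCP at [0.194, 0.62, 0.242] pointing down, gripper open.
Joint ranges: [-163.93, 163.93], [-17.29, 119.83], [-79.2, 71.16], [3.27, 140.29], [-89.18, 269.18], [5.43, 117.66], [-154.24, 154.24]. Speed limits (degrees/s): [147.25, 147.25, 180, 180, 180, 180, 180].

INTERFACE

Orientations are given as [roll, pitch, yaw] about the fixed x, y, z axes, in that order (R = Rz(yaw) Ry(pitch) Rx(roll)).
In Python, from cell import env, imaging gives the robot as it stands.
- The arm moves only by the shell command python3 -m crank 'ROWS' [OPENING] [FORCE]. ROWS is JSON, a list of rows, each an object of numbers: "x", "y", "z": the shift along the tool's x, y, z in m; "turn": the turn about the tool's z in rad. In form: [{"x": .., "y": .., "z": .., "turn": ..}, ...]. A call has 1 to 12 rows; each row is the pose to reach, as a shift and turn from the pose commanded when the call began, along the tool's axes at that moment; what a row does not reach only later rows make up. A row lasts 1/8 s, in which the tool goes at most 62.5 mm and 10.7 degrees, less where a joint would pass 70% of its speed; a pose out of reach is approached as far as the arm can. A call with a gripper value outside its range is refused whole. OPENING is the finger opening in m, from 0 to 0.087, set as the call begins (- or left out, the last holds). The fingers move at their own pace and stop on an object; FORCE is the grip in N (left out, the last holds). Time passes only in rows, so rows that repeat a pose let the fingers close. It gives the time, the measured TCP pose, the force, the opening and the grip force at its end, in the units of the state.
- env.get_obs(): the state, without advancing time (a new reading comes with each control period).
- imaging.read_camera(name): name is "side" or "top" or "wrist"; returns the picture (400x640x3 uint8, red, green, blue); there is no depth.
- imaging.get_calibration(name): a dict with "camera_matrix" (3x3 intrinsics, pixels), "k1" (the pictures are not rectified: a ray, as slopes to the right and down, at radius r is drawn at 1 + k1 r^2 times it, then the intrinsics apply), "position" and "attitude" of the camera in the world. Camera axes: x right, y up, looking along -z (the intrinsics and any distortion apply to the point x, -y, -z); pixel columns grow to the right and rows downward; lengths in m; the calibration is good to about 2 mm. A picture is of the moment at which its call begins: read the wrist's pose just before it. get_calibration takes no time and is no camera call; for the wrist camera it gives the pose at the moment of the call.
- env.sign_off(): hands the job in; it is judged then, once.
The state is a dict: "time_s": time; "qpos": joint angles; "joint_velocities": joint speeds; "effort": joint torques, N m; "tool_pos": TCP position; "tool_rot": TCP orientation; "force": force on the tool from outside, world axes, zero at the start; "wrist_torque": the same for the moment, N m; "grip_width": finger opening in m; "grasp_force": force on a finger pad.
Only numpy, scipy, OpenCV 4.12 (cv2) and the standard library are available. Lean on these libraries where they do the work, as an engineer would, in place of code of your own. Each camera call takes 0.05 s, during which the arm holds its last target. There are 200 camera calls.

## Working session

There is one attempt and no reset: what is moved stays moved. The work goes in short steps, Python scripts to look and compute and a shell command to move; the robot and the scene stay as the last step left them, time stands still between calls to the robot, and variables do not carry over. Pictures are saved under pics/ and viewed, at most 14 in all, crops included, and the job is handed in when it is done.

```bash
ls; mkdir -p pics; python3 - <<'E'
from cell import env, imaging
import cv2
o=env.get_obs()
print({k:o[k] for k in('time_s','tool_pos','tool_rot','force','grip_width')})
for n in('top','side'):
    cv2.imwrite(f'pics/{n}0.png',imaging.read_camera(n)[:,:,::-1]); c=imaging.get_calibration(n);print(n,c)
E
```

```text
pics
{'time_s': 0.0, 'tool_pos': array([0.194357  , 0.61973056, 0.24046213]), 'tool_rot': array([-1.79891916e+02,  7.71002771e-03,  1.62596395e+02]), 'force': array([0.15189199, 0.13437901, 0.3214751 ]), 'grip_width': 0.08720493737197604}
top {'camera_matrix': array([[508.33815166,   0.        , 321.14398056],
       [  0.        , 508.33815166, 198.74552352],
       [  0.        ,   0.        ,   1.        ]]), 'k1': -0.05691129630040885, 'position': array([0.22813248, 0.05961672, 1.57754425]), 'attitude': array([ 12.35581362,   0.25803542, -91.84526613])}
side {'camera_matrix': array([[404.93670902,   0.        , 318.50107773],
       [  0.        , 404.93670902, 205.02812861],
       [  0.        ,   0.        ,   1.        ]]), 'k1': -0.058401850040821636, 'position': array([-0.18723542, -0.93901827,  0.90558813]), 'attitude': array([ 57.75293559,  -0.51525846, -35.84696733])}
```

View pics/top0.png

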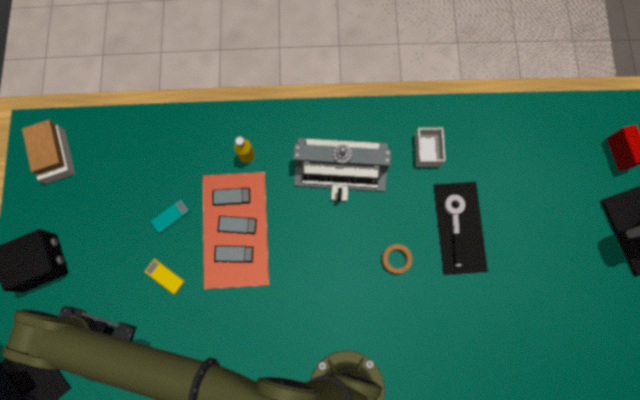

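View pics/side0.png

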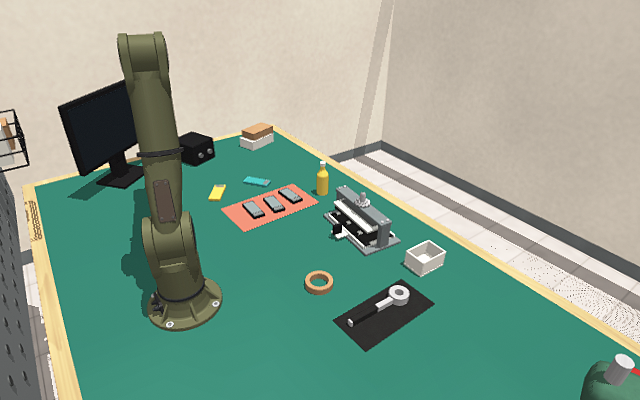

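The top view shows three handsets on the salmon mat at about (231,197), (237,225) and (234,254). The press is at (342,165) with its handle near (340,192), and the wrench ring is at (455,205) with its handle end near (459,265).

```bash
cat > h.py <<'E'
import numpy as np, cv2
from cell import env, imaging
from scipy.spatial.transform import Rotation as R
def und(c,uv):
    K=c['camera_matrix']; D=np.array([c['k1'],0,0,0,0.])
    return cv2.undistortPoints(np.array(uv,float).reshape(-1,1,2),K,D).reshape(-1,2)
def ray(c,uv):
    s=und(c,uv); d=np.c_[s[:,0],-s[:,1],-np.ones(len(s))]
    return np.array(c['position']),R.from_euler('xyz',c['attitude'],degrees=True).apply(d)
def plane(c,uv,z):
    p,d=ray(c,uv); return p+d*((z-p[2])/d[:,2])[:,None]
def rect(P):
    """min-area rectangle of world xy points: centre, (long,short), yaw of long side in deg"""
    (x,y),(w,h),a=cv2.minAreaRect((P[:,:2]*1000).astype(np.float32))
    if w<h: w,h,a=h,w,a+90
    return np.round([x/1000,y/1000],4),np.round([w,h],1),round((a+90)%180-90,1)
def blobs(m,amin=60):
    cs,_=cv2.findContours(m.astype(np.uint8),cv2.RETR_EXTERNAL,cv2.CHAIN_APPROX_NONE)
    return [k.reshape(-1,2) for k in cs if cv2.contourArea(k)>amin]
def snap(n,f=None):
    c=imaging.get_calibration(n); im=imaging.read_camera(n)
    if f: cv2.imwrite(f'pics/{f}.png',im[:,:,::-1])
    return c,im
def togo(x,y,z,yaw=None):
    """shift in tool axes to world target; turn in rad"""
    o=env.get_obs(); r=R.from_euler('xyz',o['tool_rot'],degrees=True)
    d=r.inv().apply(np.array([x,y,z])-o['tool_pos'])
    if yaw is None: t=[]
    else:
        t=(-(yaw-o['tool_rot'][2])); t=(t+90)%180-90; t=round(np.radians(t),3)
    return np.round(d,4),t
E
cat > a.py <<'E'
from h import *
c,im=snap('top'); 
hsv=cv2.cvtColor(im,cv2.COLOR_RGB2HSV); H,S,V=[hsv[...,i].astype(int) for i in range(3)]
mat=((H<12)|(H>172))&(S>90)&(V>120)
for b in blobs(mat,1500): print('workmat',rect(plane(c,b,.002)),b.min(0),b.max(0))
sub=np.zeros_like(mat); sub[180:280,205:266]=1
ph=sub&(S<90)
for b in blobs(ph,100): print('phone',rect(plane(c,b,.016)),b.mean(0))
g=(V>100)&(S<60); s2=np.zeros_like(g); s2[185:272,436:485]=1
bl=(V<50); s3=np.zeros_like(g); s3[175:280,425:495]=1
for b in blobs(bl&s3,500): print('blackmat',rect(plane(c,b,.003)))
for b in blobs(g&s2,30): print('wrench light',rect(plane(c,b,.025)),b.min(0),b.max(0))
s4=np.zeros_like(g); s4[130:195,285:395]=1
for b in blobs(s4&(S<60)&(V>60),500): print('press',rect(plane(c,b,.116)),rect(plane(c,b,.02)))
cv2.imwrite('pics/t1.png',cv2.resize(im[125:285,280:500,::-1],None,fx=3.6,fy=3.6,interpolation=cv2.INTER_CUBIC))
E
python3 a.py
```

```text
workmat (array([0.486 , 0.3305]), array([360. , 199.7]), 1.5) [203 172] [268 288]
phone (array([0.4066, 0.3317]), array([114.9,  46.3]), 88.2) [233.03061224 253.45918367]
phone (array([0.497 , 0.3219]), array([114.7,  47.1]), 83.7) [236.31578947 224.50526316]
phone (array([0.5887, 0.34  ]), array([114.3,  48. ]), -88.2) [230.53191489 196.05319149]
blackmat (array([ 0.4673, -0.3763]), array([283.5, 135.4]), 1.8)
wrench light (array([ 0.5103, -0.3532]), array([120.9,  63.4]), -18.4) [445 194] [465 233]
press (array([ 0.6439, -0.0074]), array([289.2, 170.1]), 84.6) (array([ 0.6712, -0.0118]), array([308.2, 181.2]), 84.6)
```

View pics/t1.png

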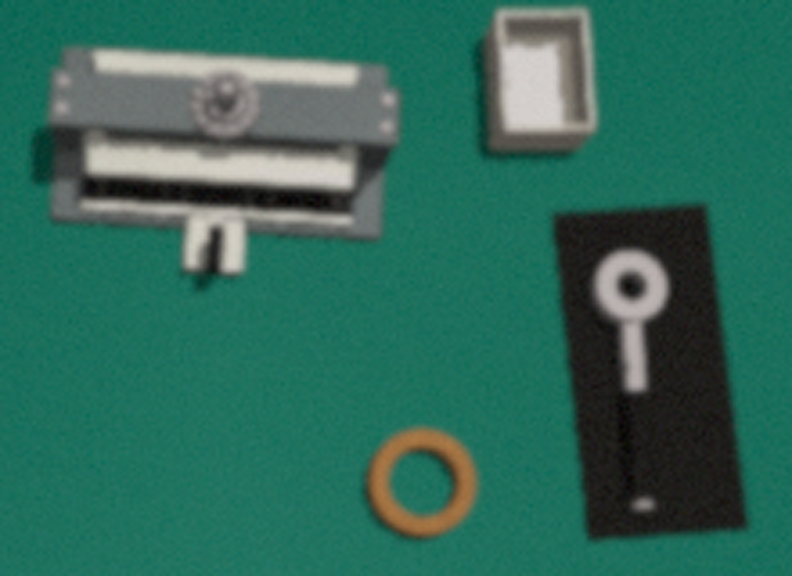

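The crop shows the screw at crop (226,103), the fin at about (214,245), and the wrench ring at (631,286) with its handle end at (643,505).

```bash
python3 - <<'E'
from h import *
c=imaging.get_calibration('top')
f=lambda p:np.array([[280+x/3.6,125+y/3.6] for x,y in p])
print('spindle',plane(c,f([(226,103)]),.135))
A=plane(c,f([(50,215),(381,238)]),.02);print('base front',A,A.mean(0))
B=plane(c,f([(57,122),(397,145)]),.116);print('bridge front',B,B.mean(0))
for n,P in(('A',A),('B',B)): d=P[0]-P[1];print(n,np.degrees(np.arctan2(-d[0],d[1])),np.hypot(*d[:2]))
print('fin z.07',plane(c,f([(218,228),(209,270),(211,250)]),.07))
print('wr ring, end',plane(c,f([(631,286)]),.031),plane(c,f([(643,505)]),.025))
o=env.get_obs();print(togo(.50,0,.25,0))
E
```

```text
spindle [[ 0.67892044 -0.01255813  0.135     ]]
base front [[ 0.6175304   0.14018464  0.02      ]
 [ 0.58720694 -0.14869189  0.02      ]] [ 0.60236867 -0.00425362  0.02      ]
bridge front [[ 0.67307746  0.12776315  0.116     ]
 [ 0.64382073 -0.15390316  0.116     ]] [ 0.65844909 -0.01307001  0.116     ]
A -5.992409957671671 0.29046370338863026
B -5.930059004704515 0.28318168573160735
fin z.07 [[ 0.58894274 -0.00444068  0.07      ]
 [ 0.55282245  0.004611    0.07      ]
 [ 0.57004103  0.00224246  0.07      ]]
wr ring, end [[ 0.53492857 -0.36142033  0.031     ]] [[ 0.34665265 -0.35686236  0.025     ]]
(array([-0.477 , -0.5001, -0.0085]), np.float64(-0.304))
```

```bash
python3 -m crank '[{"x":-0.477,"y":-0.50,"z":0,"turn":-0.2},{"x":-0.477,"y":-0.50,"z":0,"turn":-0.2},{"x":-0.477,"y":-0.50,"z":0,"turn":-0.2},{"x":-0.477,"y":-0.50,"z":0,"turn":-0.2},{"x":-0.477,"y":-0.50,"z":0,"turn":-0.2},{"x":-0.477,"y":-0.50,"z":0,"turn":-0.2},{"x":-0.477,"y":-0.50,"z":0,"turn":-0.2},{"x":-0.477,"y":-0.50,"z":0,"turn":-0.2},{"x":-0.477,"y":-0.50,"z":0,"turn":-0.2},{"x":-0.477,"y":-0.50,"z":0,"turn":-0.2},{"x":-0.477,"y":-0.50,"z":0,"turn":-0.2},{"x":-0.477,"y":-0.50,"z":0,"turn":-0.2}]'
python3 - <<'E'
from h import *
c,im=snap('wrist','w1'); print(c['position'],c['attitude'],c['camera_matrix'][0,0]); o=env.get_obs(); print(o['qpos'],o['time_s'])
print(togo(.57,-.001,.072,174))
E
```

```text
time_s: 1.65
tool_pos: [0.501, -0.0051, 0.2417]
tool_rot: [-179.9, 0.1, 173.5]
force: [-0.3, 0.3, -0.3]
grip_width: 0.0867
grasp_force: 0.0
[0.42648123 0.00380539 0.3849263 ] [-15.86320208   0.08566988  83.49985002] 317.12903696965606
[-33.78783372  -0.80236752  30.96984195 104.91456823   0.46178385
  75.78588124  80.80447653] 1.7
(array([-0.069 ,  0.0091,  0.1694]), np.float64(-0.005))
```

View pics/w1.png

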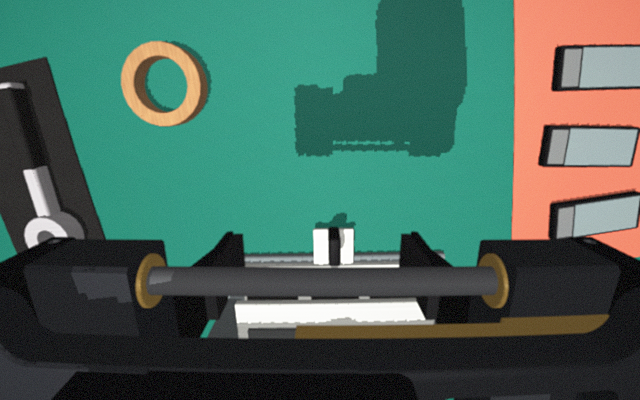

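The wrist view shows the fin at about (334,245), on the jaws' centre line, with the white tongue under it. I'll take its height from the side view.

```bash
python3 - <<'E'
from h import *
c,im=snap('side'); cv2.imwrite('pics/s1.png',cv2.resize(im[180:260,310:410,::-1],None,fx=7,fy=7,interpolation=cv2.INTER_CUBIC))
E
```

```text
(no output)
```

View pics/s1.png

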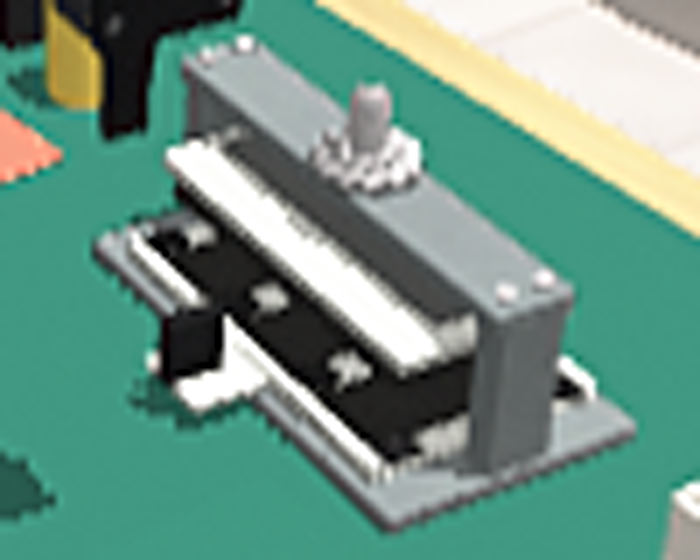

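The side crop shows the fin at crop x 163–222, from its top at row ~308 to its foot at ~375 on the white tongue.

```bash
python3 - <<'E'
from h import *
c=imaging.get_calibration('side')
yaw=np.radians(-6); n=np.array([-np.sin(yaw),np.cos(yaw),0]); s=np.array([.679,-.0126,0])-n*0.007
for q in [(165,312),(222,305),(165,375),(222,370),(370,90)]:
    p,d=ray(c,[(310+q[0]/7,180+q[1]/7)]); 
    t=((s-p)@n)/(d[0]@n); print(q,p+t*d[0])
E
```

```text
(165, 312) [ 0.56201554 -0.007343    0.06974185]
(222, 305) [ 0.59692956 -0.01101261  0.06221163]
(165, 375) [ 0.56339272 -0.00748774  0.02917094]
(222, 370) [ 0.59893289 -0.01122317  0.0196539 ]
(370, 90) [ 0.68173929 -0.01992647  0.16774069]
```

```bash
python3 -c "
from h import *
print(togo(.574,-.0015,.053,174))"
python3 -m crank '[{"x":-0.073,"y":0.009,"z":0.06},{"x":-0.073,"y":0.009,"z":0.10},{"x":-0.073,"y":0.009,"z":0.14},{"x":-0.073,"y":0.009,"z":0.165},{"x":-0.073,"y":0.009,"z":0.178},{"x":-0.073,"y":0.009,"z":0.188},{"x":-0.073,"y":0.009,"z":0.188}]' 0.045
python3 -m crank '[{"x":0},{"x":0},{"x":0},{"x":0}]' 0 30
```

```text
(array([-0.074 ,  0.0064,  0.1882]), np.float64(-0.001))invalid input
invalid input
```

```bash

python3 -m crank '[{"x":-0.073,"y":0.006,"z":0.06,"turn":0},{"x":-0.073,"y":0.006,"z":0.10,"turn":0},{"x":-0.073,"y":0.006,"z":0.14,"turn":0},{"x":-0.073,"y":0.006,"z":0.165,"turn":0},{"x":-0.073,"y":0.006,"z":0.178,"turn":0},{"x":-0.073,"y":0.006,"z":0.188,"turn":0},{"x":-0.073,"y":0.006,"z":0.188,"turn":0}]' 0.045
python3 -m crank '[{"x":0,"y":0,"z":0,"turn":0},{"x":0,"y":0,"z":0,"turn":0},{"x":0,"y":0,"z":0,"turn":0},{"x":0,"y":0,"z":0,"turn":0}]' 0 30
```

```text
time_s: 2.62
tool_pos: [0.5733, -0.0005, 0.0537]
tool_rot: [180.0, 0.0, 174.1]
force: [-0.1, -0.4, 0.0]
grip_width: 0.0455
grasp_force: 0.0
time_s: 3.12
tool_pos: [0.5737, 0.0004, 0.0539]
tool_rot: [179.9, 0.0, 174.1]
force: [-0.9, -2.4, 1.7]
grip_width: 0.0136
grasp_force: 30.0
```

```bash

python3 -m crank '[{"x":0.012,"y":0,"z":0,"turn":0},{"x":0.025,"y":0,"z":0,"turn":0},{"x":0.04,"y":0,"z":0,"turn":0},{"x":0.055,"y":0,"z":0,"turn":0},{"x":0.07,"y":0,"z":0,"turn":0},{"x":0.085,"y":0,"z":0,"turn":0},{"x":0.10,"y":0,"z":0,"turn":0},{"x":0.115,"y":0,"z":0,"turn":0},{"x":0.125,"y":0,"z":0,"turn":0},{"x":0.131,"y":0,"z":0,"turn":0},{"x":0.136,"y":0,"z":0,"turn":0},{"x":0.137,"y":0,"z":0,"turn":0}]'
python3 -m crank '[{"x":0,"y":0,"z":0,"turn":0},{"x":0,"y":0,"z":0,"turn":0}]' 

```

```text
time_s: 4.62
tool_pos: [0.4392, 0.0133, 0.0539]
tool_rot: [179.9, 0.3, 174.1]
force: [9.9, 4.9, -9.1]
grip_width: 0.0138
grasp_force: 30.0
time_s: 4.88
tool_pos: [0.4392, 0.0133, 0.0539]
tool_rot: [180.0, 0.3, 174.1]
force: [8.5, 4.9, -7.0]
grip_width: 0.0137
grasp_force: 30.0
```

```bash

python3 -m crank '[{"x":0,"y":0,"z":0,"turn":0},{"x":0,"y":0,"z":0,"turn":0},{"x":0,"y":0,"z":-0.02,"turn":0},{"x":0,"y":0,"z":-0.05,"turn":0},{"x":0,"y":0,"z":-0.1,"turn":0},{"x":0,"y":0,"z":-0.15,"turn":0},{"x":0,"y":0,"z":-0.19,"turn":0}]' 0.05
python3 - <<'E'
from h import *
c,im=snap('top'); cv2.imwrite('pics/t2.png',cv2.resize(im[130:290,200:400,::-1],None,fx=3.7,fy=3.7,interpolation=cv2.INTER_CUBIC))
E
```

```text
time_s: 5.75
tool_pos: [0.4365, 0.012, 0.2452]
tool_rot: [-180.0, -0.0, 174.0]
force: [0.5, 0.5, -0.9]
grip_width: 0.0502
grasp_force: 0.0
```

View pics/t2.png

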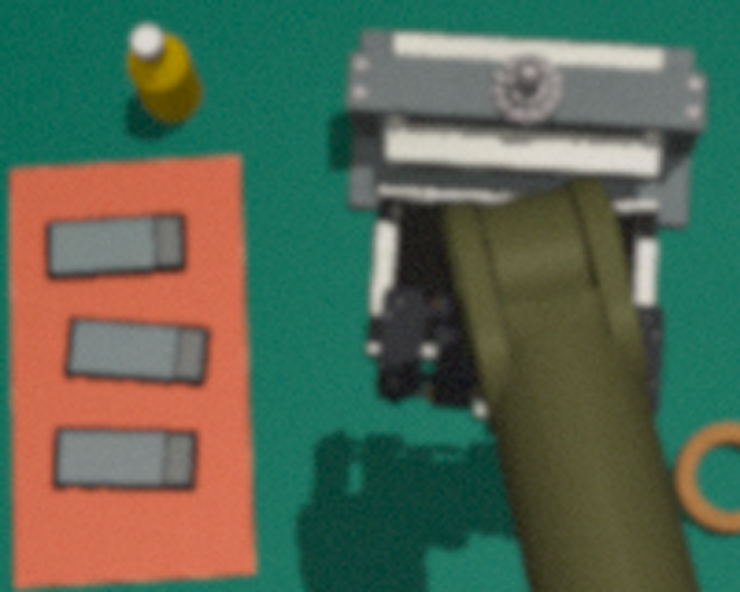

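The crop shows the three handsets untouched, and the tray is out, partly hidden by the arm. Next I'll go above the handsets and clear the view of the tray.

```bash
python3 -c "
from h import *
print(togo(.589,.34,.20,92),togo(.497,.322,.2,86))"
```

```text
(array([-0.1143,  0.3415,  0.0517]), np.float64(1.431)) (array([-0.0247,  0.3139,  0.051 ]), np.float64(1.535))
```

```bash

python3 -m crank '[{"x":-0.025,"y":0.06,"z":0.05,"turn":0.18},{"x":-0.025,"y":0.12,"z":0.05,"turn":0.36},{"x":-0.025,"y":0.18,"z":0.05,"turn":0.54},{"x":-0.025,"y":0.24,"z":0.05,"turn":0.72},{"x":-0.025,"y":0.30,"z":0.05,"turn":0.9},{"x":-0.025,"y":0.314,"z":0.05,"turn":1.08},{"x":-0.025,"y":0.314,"z":0.05,"turn":1.26},{"x":-0.025,"y":0.314,"z":0.05,"turn":1.44},{"x":-0.025,"y":0.314,"z":0.05,"turn":1.535},{"x":-0.025,"y":0.314,"z":0.05,"turn":1.535}]' 0.065
python3 - <<'E'
from h import *
c,im=snap('top'); cv2.imwrite('pics/t3.png',cv2.resize(im[130:230,280:400,::-1],None,fx=6,fy=6,interpolation=cv2.INTER_CUBIC))
f=lambda p:[(200+p[0]/3.7,130+p[1]/3.7)]
print('bottle foot',plane(c,f((175,105)),.0),'cap',plane(c,f((148,40)),.15))
snap('wrist','w2'); print(env.get_obs()['qpos'])
E
```

```text
time_s: 7.05
tool_pos: [0.4942, 0.3217, 0.1928]
tool_rot: [-179.9, 0.1, 86.1]
force: [-0.2, -0.0, -0.8]
grip_width: 0.065
grasp_force: 0.0
bottle foot [[0.71554242 0.29045369 0.        ]] cap [[0.72416356 0.29016957 0.15      ]]
[-53.94460758  13.02879611  21.18128086  96.45156807  -4.89482317
  71.50346386 -35.52840845]
```

View pics/t3.png

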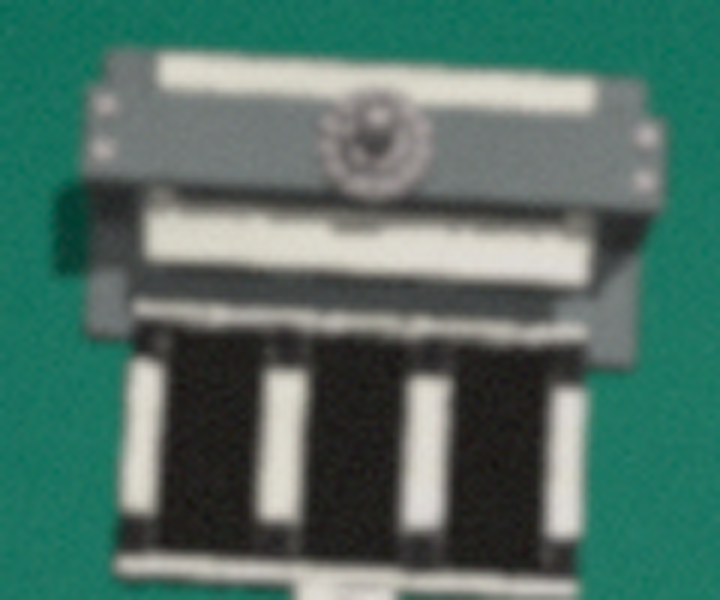

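View pics/w2.png

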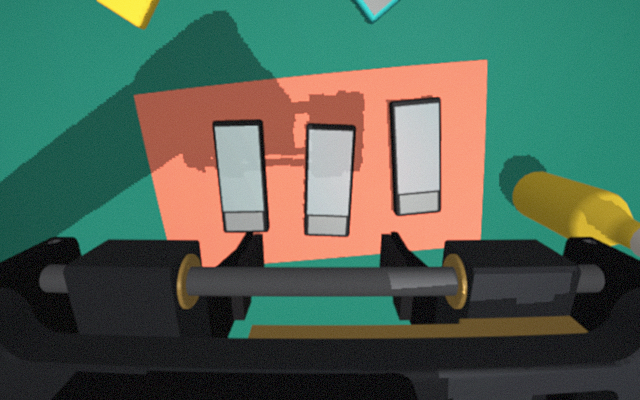

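The tray picture shows three empty black nests between white ribs, with the outer corners at crop (115,578), (578,598), (133,300) and (588,325). The wrist view shows three face-up handsets at about (240,175), (330,180) and (415,155), with the bottle off to the right.

```bash
cat > ph.py <<'E'
from h import *
def phones(n,z=.016):
    c,im=snap(n); hsv=cv2.cvtColor(im,cv2.COLOR_RGB2HSV)
    H,S,V=[hsv[...,i].astype(int) for i in range(3)]
    salm=((H<14)|(H>172))&(S>90)&(V>70)
    hull=np.zeros(S.shape,np.uint8)
    b=max(blobs(salm,500),key=len); cv2.fillPoly(hull,[cv2.convexHull(b.astype(np.int32))],1)
    m=(hull>0)&~salm
    if n=='wrist': m[238:]=0
    for b in blobs(cv2.morphologyEx(m.astype(np.uint8),cv2.MORPH_OPEN,np.ones((3,3))),200 if n=='top' else 2000):
        print(n,rect(plane(c,b,z)),b.min(0),b.max(0))
if __name__=='__main__': 
    phones('top'); phones('wrist',.010)
E
python3 ph.py; python3 - <<'E'
from h import *
c=imaging.get_calibration('top')
f=lambda p:np.array([[280+x/6,130+y/6] for x,y in p])
for z in(.02,.028):
  P=plane(c,f([(115,578),(578,598),(588,325),(133,300)]),z);print(z,P[:,:2],P.mean(0),[np.hypot(*(P[i]-P[(i+1)%4])[:2]) for i in range(4)])
Q=plane(c,f([(162,350),(258,350),(148,545),(250,550), (308,360),(405,365),(300,550),(398,560),(452,370),(550,375),(445,560),(545,565)]),.022)
for i in range(3):print('nest',Q[4*i:4*i+4].mean(0))
print('bottom')
E
```

```text
top (array([0.6108, 0.3115]), array([89.6, 54.9]), 3.4) [231 176] [249 203]
wrist (array([0.501 , 0.3233]), array([119.4,  49.1]), 83.9) [305 124] [354 235]
wrist (array([0.4097, 0.3304]), array([125.9,  50.6]), 86.8) [213 121] [268 237]
wrist (array([0.5926, 0.3422]), array([119.2,  50.1]), -88.4) [389  98] [439 214]
0.02 [[ 0.48409541  0.1265823 ]
 [ 0.46573262 -0.11200959]
 [ 0.61051338 -0.12528979]
 [ 0.63203808  0.11368436]] [0.54809487 0.00074182 0.02      ] [np.float64(0.2392974766408123), np.float64(0.14538855366730943), np.float64(0.23994156952845797), np.float64(0.1485038421276752)]
0.028 [[ 0.48278071  0.12623835]
 [ 0.46451223 -0.11112807]
 [ 0.60854936 -0.12434006]
 [ 0.6299635   0.11340665]] [0.54645145 0.00104422 0.028     ] [np.float64(0.23806837524320504), np.float64(0.14464179579498626), np.float64(0.23870915988255864), np.float64(0.1477410832282859)]
nest [0.55070422 0.07829563 0.022     ]
nest [0.54281725 0.00134908 0.022     ]
nest [ 0.5356572  -0.07398111  0.022     ]
bottom
```

```bash
python3 -c "
from h import *
print(togo(.591,.341,.025,91.6))"
```

```text
(array([0.0252, 0.0952, 0.1683]), np.float64(-0.095))
```

```bash

python3 -m crank '[{"x":0.025,"y":0.05,"z":0,"turn":-0.05},{"x":0.025,"y":0.095,"z":0.02,"turn":-0.095},{"x":0.025,"y":0.095,"z":0.06,"turn":-0.095},{"x":0.025,"y":0.095,"z":0.10,"turn":-0.095},{"x":0.025,"y":0.095,"z":0.14,"turn":-0.095},{"x":0.025,"y":0.095,"z":0.16,"turn":-0.095},{"x":0.025,"y":0.095,"z":0.168,"turn":-0.095},{"x":0.025,"y":0.095,"z":0.168,"turn":-0.095}]' 0.065
python3 -m crank '[{"x":0,"y":0,"z":0,"turn":0},{"x":0,"y":0,"z":0,"turn":0},{"x":0,"y":0,"z":0,"turn":0},{"x":0,"y":0,"z":0,"turn":0}]' 0.03 25
python3 -m crank '[{"x":0,"y":0,"z":-0.02,"turn":0},{"x":0,"y":0,"z":-0.06,"turn":0},{"x":0,"y":0,"z":-0.1,"turn":0},{"x":0,"y":0,"z":-0.13,"turn":0},{"x":0,"y":0,"z":-0.13,"turn":0}]'
python3 -c "
from h import *
print(togo(.552,.0757,.16,174.5))"
```

```text
time_s: 8.25
tool_pos: [0.5914, 0.3415, 0.0263]
tool_rot: [179.9, -0.0, 91.6]
force: [0.3, 0.2, -0.4]
grip_width: 0.065
grasp_force: 0.0
time_s: 8.75
tool_pos: [0.5918, 0.3417, 0.027]
tool_rot: [179.9, -0.1, 91.5]
force: [0.5, -0.5, 5.2]
grip_width: 0.0496
grasp_force: 25.0
time_s: 9.38
tool_pos: [0.5924, 0.342, 0.1594]
tool_rot: [179.7, -0.2, 91.5]
force: [0.7, -0.9, -1.4]
grip_width: 0.0491
grasp_force: 25.0
(array([-0.2651, -0.0476, -0.0017]), np.float64(-1.448))
```

```bash

python3 -m crank '[{"x":-0.03,"y":-0.005,"z":0,"turn":-0.16},{"x":-0.06,"y":-0.01,"z":0,"turn":-0.32},{"x":-0.09,"y":-0.016,"z":0,"turn":-0.48},{"x":-0.12,"y":-0.022,"z":0,"turn":-0.64},{"x":-0.15,"y":-0.028,"z":0,"turn":-0.8},{"x":-0.18,"y":-0.033,"z":0,"turn":-0.96},{"x":-0.21,"y":-0.038,"z":0,"turn":-1.12},{"x":-0.24,"y":-0.043,"z":0,"turn":-1.28},{"x":-0.265,"y":-0.0475,"z":0,"turn":-1.448},{"x":-0.265,"y":-0.0475,"z":0,"turn":-1.448},{"x":-0.265,"y":-0.0475,"z":0,"turn":-1.448}]'
python3 -c "
from h import *
print(togo(.552,.0757,.05,174.5))"
```

```text
time_s: 10.75
tool_pos: [0.55, 0.0761, 0.1548]
tool_rot: [180.0, -0.1, 174.4]
force: [-0.1, -0.2, 0.0]
grip_width: 0.0497
grasp_force: 25.0
(array([-0.0021, -0.0002,  0.1048]), np.float64(-0.001))
```

```bash

python3 -m crank '[{"x":-0.002,"y":0,"z":0.03,"turn":0},{"x":-0.002,"y":0,"z":0.06,"turn":0},{"x":-0.002,"y":0,"z":0.085,"turn":0},{"x":-0.002,"y":0,"z":0.095,"turn":0},{"x":-0.002,"y":0,"z":0.10,"turn":0},{"x":-0.002,"y":0,"z":0.10,"turn":0}]'
python3 - <<'E'
from h import *
snap('wrist','w3')
E
python3 -m crank '[{"x":0,"y":0,"z":0.002,"turn":0},{"x":0,"y":0,"z":0.004,"turn":0},{"x":0,"y":0,"z":0.005,"turn":0},{"x":0,"y":0,"z":0.005,"turn":0}]'
```

```text
time_s: 11.5
tool_pos: [0.553, 0.0753, 0.056]
tool_rot: [180.0, 0.0, 174.5]
force: [-0.2, -0.2, -0.3]
grip_width: 0.0495
grasp_force: 25.0
time_s: 12.05
tool_pos: [0.5525, 0.0749, 0.0505]
tool_rot: [180.0, -0.0, 174.5]
force: [0.0, 0.5, -1.6]
grip_width: 0.0497
grasp_force: 25.0
```

View pics/w3.png

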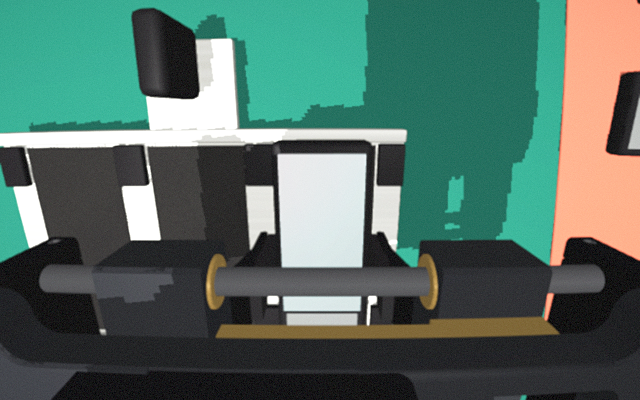

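The wrist view shows the handset centred between the corner blocks (272–375), just inside the front rail (row ~140). I'll lower it further.

```bash

python3 -m crank '[{"x":-0.001,"y":0,"z":0.002,"turn":0},{"x":-0.001,"y":0,"z":0.004,"turn":0},{"x":-0.001,"y":0,"z":0.004,"turn":0}]'
python3 -m crank '[{"x":0,"y":0,"z":0.002,"turn":0},{"x":0,"y":0,"z":0.003,"turn":0},{"x":0,"y":0,"z":0.003,"turn":0}]'
```

```text
time_s: 12.42
tool_pos: [0.5541, 0.0748, 0.0469]
tool_rot: [180.0, 0.1, 174.5]
force: [0.7, -0.6, 1.7]
grip_width: 0.0496
grasp_force: 25.0
time_s: 12.8
tool_pos: [0.5551, 0.0747, 0.0457]
tool_rot: [179.9, 0.2, 174.5]
force: [-1.5, -1.2, 11.2]
grip_width: 0.0495
grasp_force: 25.0
```

```bash

python3 -m crank '[{"x":0,"y":0,"z":-0.001,"turn":0},{"x":0,"y":0,"z":-0.001,"turn":0},{"x":0,"y":0,"z":-0.002,"turn":0},{"x":0,"y":0,"z":-0.03,"turn":0},{"x":0,"y":0,"z":-0.08,"turn":0},{"x":0,"y":0,"z":-0.12,"turn":0},{"x":0,"y":0,"z":-0.15,"turn":0}]' 0.058
python3 -c "
from h import *
print(togo(.499,.322,.19,84))"
python3 - <<'E'
from h import *
snap('wrist','w4')
E
```

```text
time_s: 13.68
tool_pos: [0.5539, 0.0749, 0.1953]
tool_rot: [180.0, 0.1, 174.5]
force: [-0.2, 0.1, -0.6]
grip_width: 0.0582
grasp_force: 0.0
(array([0.0783, 0.2408, 0.0054]), np.float64(-1.562))
```

View pics/w4.png

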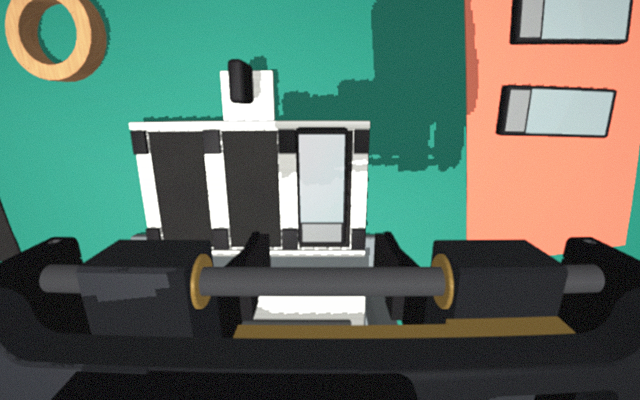

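The handset sits in its nest between the blocks (columns 297–350, rows 129–245), and the other two are still on the mat. Now for the second one.

```bash

python3 -m crank '[{"x":0.01,"y":0.03,"z":0,"turn":0.175},{"x":0.02,"y":0.06,"z":0,"turn":0.35},{"x":0.03,"y":0.09,"z":0,"turn":0.525},{"x":0.04,"y":0.12,"z":0,"turn":0.7},{"x":0.05,"y":0.15,"z":0,"turn":0.875},{"x":0.06,"y":0.18,"z":0,"turn":1.05},{"x":0.07,"y":0.21,"z":0,"turn":1.225},{"x":0.078,"y":0.24,"z":0,"turn":1.4},{"x":0.078,"y":0.24,"z":0,"turn":1.575},{"x":0.078,"y":0.24,"z":0,"turn":1.575}]' 0.065
python3 ph.py
python3 -c "
from h import *
print(togo(.499,.3225,.026,83.9))"
```

```text
time_s: 14.98
tool_pos: [0.4985, 0.3212, 0.1929]
tool_rot: [-180.0, 0.1, 84.4]
force: [-0.5, -0.1, -0.5]
grip_width: 0.0649
grasp_force: 0.0
wrist (array([0.501 , 0.3232]), array([118.6,  49. ]), 84.2) [300 124] [348 234]
wrist (array([0.41  , 0.3308]), array([125.2,  50.8]), 87.0) [207 122] [265 237]
(array([ 2.000e-03, -1.000e-04,  1.672e-01]), np.float64(0.009))
```

```bash

python3 -m crank '[{"x":0.002,"y":0.001,"z":0.05,"turn":0},{"x":0.002,"y":0.001,"z":0.1,"turn":0},{"x":0.002,"y":0.001,"z":0.14,"turn":0},{"x":0.002,"y":0.001,"z":0.16,"turn":0},{"x":0.002,"y":0.001,"z":0.167,"turn":0},{"x":0.002,"y":0.001,"z":0.167,"turn":0}]' 0.065
python3 -m crank '[{"x":0,"y":0,"z":0,"turn":0},{"x":0,"y":0,"z":0,"turn":0},{"x":0,"y":0,"z":0,"turn":0},{"x":0,"y":0,"z":0,"turn":0}]' 0.03 25
python3 -m crank '[{"x":0,"y":0,"z":-0.02,"turn":0},{"x":0,"y":0,"z":-0.06,"turn":0},{"x":0,"y":0,"z":-0.1,"turn":0},{"x":0,"y":0,"z":-0.13,"turn":0},{"x":0,"y":0,"z":-0.13,"turn":0}]'
python3 -c "
from h import *
print(togo(.545,.001,.155,174.5))"
```

```text
time_s: 15.82
tool_pos: [0.5009, 0.3233, 0.0275]
tool_rot: [179.9, -0.1, 84.3]
force: [1.2, -0.6, 0.1]
grip_width: 0.0649
grasp_force: 0.0
time_s: 16.32
tool_pos: [0.5008, 0.3236, 0.0277]
tool_rot: [179.9, -0.1, 84.3]
force: [-0.8, 0.3, 6.1]
grip_width: 0.0497
grasp_force: 25.0
time_s: 16.95
tool_pos: [0.5016, 0.324, 0.1601]
tool_rot: [179.8, -0.2, 84.3]
force: [0.0, -0.1, -2.0]
grip_width: 0.0494
grasp_force: 25.0
(array([-0.3171,  0.0755,  0.004 ]), np.float64(1.567))
```

```bash

python3 -m crank '[{"x":-0.035,"y":0.008,"z":0,"turn":-0.17},{"x":-0.07,"y":0.016,"z":0,"turn":-0.34},{"x":-0.105,"y":0.024,"z":0,"turn":-0.51},{"x":-0.14,"y":0.032,"z":0,"turn":-0.68},{"x":-0.175,"y":0.04,"z":0,"turn":-0.85},{"x":-0.21,"y":0.05,"z":0,"turn":-1.02},{"x":-0.25,"y":0.06,"z":0,"turn":-1.19},{"x":-0.285,"y":0.068,"z":0,"turn":-1.36},{"x":-0.317,"y":0.0755,"z":0,"turn":-1.53},{"x":-0.317,"y":0.0755,"z":0,"turn":-1.574},{"x":-0.317,"y":0.0755,"z":0,"turn":-1.574}]'
python3 -c "
from h import *
print(togo(.546,.001,.055,174.5))"
```

```text
time_s: 18.32
tool_pos: [0.5425, -0.0002, 0.1553]
tool_rot: [-180.0, -0.1, 174.4]
force: [-0.0, 0.4, -2.0]
grip_width: 0.0502
grasp_force: 25.0
(array([-0.0036,  0.0016,  0.1003]), np.float64(-0.002))
```

```bash

python3 -m crank '[{"x":-0.003,"y":-0.001,"z":0.03,"turn":0},{"x":-0.003,"y":-0.001,"z":0.06,"turn":0},{"x":-0.003,"y":-0.001,"z":0.085,"turn":0},{"x":-0.003,"y":-0.001,"z":0.095,"turn":0},{"x":-0.003,"y":-0.001,"z":0.1,"turn":0},{"x":-0.003,"y":-0.001,"z":0.1,"turn":0}]'
python3 - <<'E'
from h import *
c,im=snap('wrist'); cv2.imwrite('pics/w5.png',im[100:340,150:450,::-1])
E

```

```text
time_s: 19.08
tool_pos: [0.5468, -0.001, 0.0569]
tool_rot: [180.0, 0.0, 174.5]
force: [0.5, 0.6, -1.3]
grip_width: 0.0492
grasp_force: 25.0
```

View pics/w5.png

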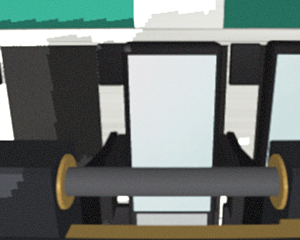

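The handset is about 2 mm to the left in its nest (columns 126–223 between blocks ending at ~124 and starting at 231). I'll nudge it +y and lower.

```bash

python3 -m crank '[{"x":0,"y":0.0017,"z":0.002,"turn":0},{"x":0,"y":0.0017,"z":0.005,"turn":0},{"x":0,"y":0.0017,"z":0.008,"turn":0},{"x":0,"y":0.0017,"z":0.01,"turn":0},{"x":0,"y":0.0017,"z":0.01,"turn":0}]'
python3 -m crank '[{"x":0,"y":0,"z":0.001,"turn":0},{"x":0,"y":0,"z":0.002,"turn":0},{"x":0,"y":0,"z":0.002,"turn":0}]'
```

```text
time_s: 19.75
tool_pos: [0.547, 0.0005, 0.0469]
tool_rot: [180.0, 0.0, 174.4]
force: [0.8, 0.1, 1.2]
grip_width: 0.0491
grasp_force: 25.0
time_s: 20.12
tool_pos: [0.5481, 0.0004, 0.0466]
tool_rot: [180.0, 0.2, 174.4]
force: [-1.5, 0.0, 11.4]
grip_width: 0.0496
grasp_force: 25.0
```

Contact is at the same height as before. I'll release and go for the third.

```bash

python3 -m crank '[{"x":0,"y":0,"z":-0.001,"turn":0},{"x":0,"y":0,"z":-0.001,"turn":0},{"x":0,"y":0,"z":-0.002,"turn":0},{"x":0,"y":0,"z":-0.03,"turn":0},{"x":0,"y":0,"z":-0.08,"turn":0},{"x":0,"y":0,"z":-0.12,"turn":0},{"x":0,"y":0,"z":-0.15,"turn":0}]' 0.058
python3 -c "
from h import *
print(togo(.44,.329,.19,88))"
```

```text
time_s: 21.0
tool_pos: [0.5469, 0.0005, 0.1964]
tool_rot: [180.0, 0.1, 174.5]
force: [0.9, -0.1, -0.4]
grip_width: 0.058
grasp_force: 0.0
(array([0.1382, 0.3166, 0.0063]), np.float64(1.509))
```

```bash

python3 -m crank '[{"x":0.017,"y":0.04,"z":0,"turn":0.17},{"x":0.034,"y":0.08,"z":0,"turn":0.34},{"x":0.05,"y":0.12,"z":0,"turn":0.51},{"x":0.067,"y":0.16,"z":0,"turn":0.68},{"x":0.085,"y":0.2,"z":0,"turn":0.85},{"x":0.102,"y":0.24,"z":0,"turn":1.02},{"x":0.12,"y":0.28,"z":0,"turn":1.19},{"x":0.138,"y":0.316,"z":0,"turn":1.36},{"x":0.138,"y":0.316,"z":0,"turn":1.509},{"x":0.138,"y":0.316,"z":0,"turn":1.509},{"x":0.138,"y":0.316,"z":0,"turn":1.509}]' 0.065
python3 ph.py
python3 -c "
from h import *
print(togo(.409,.330,.026,88))"
```

```text
time_s: 22.38
tool_pos: [0.44, 0.3276, 0.1944]
tool_rot: [-180.0, 0.0, 88.1]
force: [1.1, 0.7, 0.1]
grip_width: 0.0651
grasp_force: 0.0
top (array([0.5561, 0.3552]), array([122.7,  63.6]), 34.4) [208 196] [233 226]
wrist (array([0.4098, 0.3337]), array([119.4,  49.2]), 86.7) [269 121] [317 232]
(array([ 0.0013, -0.0312,  0.1686]), np.float64(0.0))
```

```bash

python3 -m crank '[{"x":0.005,"y":-0.0305,"z":0.04,"turn":0.02},{"x":0.005,"y":-0.0305,"z":0.09,"turn":0.02},{"x":0.005,"y":-0.0305,"z":0.14,"turn":0.02},{"x":0.005,"y":-0.0305,"z":0.16,"turn":0.02},{"x":0.005,"y":-0.0305,"z":0.168,"turn":0.02},{"x":0.005,"y":-0.0305,"z":0.168,"turn":0.02}]' 0.065
python3 -m crank '[{"x":0,"y":0,"z":0,"turn":0},{"x":0,"y":0,"z":0,"turn":0},{"x":0,"y":0,"z":0,"turn":0},{"x":0,"y":0,"z":0,"turn":0}]' 0.03 25
python3 -m crank '[{"x":0,"y":0,"z":-0.02,"turn":0},{"x":0,"y":0,"z":-0.06,"turn":0},{"x":0,"y":0,"z":-0.1,"turn":0},{"x":0,"y":0,"z":-0.13,"turn":0},{"x":0,"y":0,"z":-0.13,"turn":0}]'
python3 -c "
from h import *
print(togo(.539,-.0735,.155,174.5),env.get_obs()['qpos'])"
```

```text
time_s: 23.22
tool_pos: [0.4099, 0.3343, 0.0268]
tool_rot: [180.0, -0.0, 86.8]
force: [-0.0, 0.2, -0.3]
grip_width: 0.0652
grasp_force: 0.0
time_s: 23.72
tool_pos: [0.4102, 0.335, 0.0276]
tool_rot: [179.9, -0.1, 86.9]
force: [-0.7, 0.1, 5.8]
grip_width: 0.0494
grasp_force: 25.0
time_s: 24.35
tool_pos: [0.4105, 0.3355, 0.1587]
tool_rot: [179.8, -0.2, 86.9]
force: [0.1, 0.3, -0.4]
grip_width: 0.0496
grasp_force: 25.0
(array([-0.4013,  0.1507,  0.0027]), np.float64(-1.53)) [-48.29391835   6.94017599   6.63227505 106.73363149  -0.89406328
  66.10095428 -44.49624801]
```

```bash

python3 -m crank '[{"x":-0.04,"y":0.015,"z":0,"turn":-0.16},{"x":-0.08,"y":0.03,"z":0,"turn":-0.32},{"x":-0.12,"y":0.045,"z":0,"turn":-0.48},{"x":-0.16,"y":0.06,"z":0,"turn":-0.64},{"x":-0.2,"y":0.075,"z":0,"turn":-0.8},{"x":-0.24,"y":0.09,"z":0,"turn":-0.96},{"x":-0.28,"y":0.105,"z":0,"turn":-1.12},{"x":-0.32,"y":0.12,"z":0,"turn":-1.28},{"x":-0.36,"y":0.135,"z":0,"turn":-1.44},{"x":-0.401,"y":0.151,"z":0,"turn":-1.53},{"x":-0.401,"y":0.151,"z":0,"turn":-1.53},{"x":-0.401,"y":0.151,"z":0,"turn":-1.53}]'
python3 -c "
from h import *
print(togo(.539,-.074,.057,174.5))"
```

```text
time_s: 25.85
tool_pos: [0.5371, -0.0736, 0.1549]
tool_rot: [180.0, -0.2, 174.5]
force: [-0.1, -0.6, -2.2]
grip_width: 0.0497
grasp_force: 25.0
(array([-0.0022, -0.0002,  0.0979]), np.float64(-0.0))
```

```bash

python3 -m crank '[{"x":-0.001,"y":0,"z":0.03,"turn":0},{"x":-0.001,"y":0,"z":0.06,"turn":0},{"x":-0.001,"y":0,"z":0.085,"turn":0},{"x":-0.001,"y":0,"z":0.095,"turn":0},{"x":-0.001,"y":0,"z":0.1,"turn":0},{"x":-0.001,"y":0,"z":0.1,"turn":0}]'
python3 - <<'E'
from h import *
c,im=snap('wrist'); cv2.imwrite('pics/w6.png',im[100:340,150:450,::-1])
E

```

```text
time_s: 26.6
tool_pos: [0.5396, -0.074, 0.057]
tool_rot: [180.0, 0.0, 174.5]
force: [-0.6, -0.7, -1.6]
grip_width: 0.0496
grasp_force: 25.0
```

View pics/w6.png

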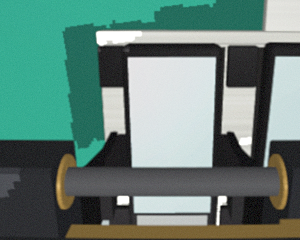

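The fit is about the same (columns 124–222, right block at 227), so I'll nudge it slightly, lower and release.

```bash

python3 -m crank '[{"x":0,"y":0.0007,"z":0.002,"turn":0},{"x":0,"y":0.0007,"z":0.005,"turn":0},{"x":0,"y":0.0007,"z":0.008,"turn":0},{"x":0,"y":0.0007,"z":0.01,"turn":0},{"x":0,"y":0.0007,"z":0.01,"turn":0}]'
python3 -m crank '[{"x":0,"y":0,"z":0.001,"turn":0},{"x":0,"y":0,"z":0.002,"turn":0},{"x":0,"y":0,"z":0.002,"turn":0}]'
python3 -m crank '[{"x":0,"y":0,"z":-0.001,"turn":0},{"x":0,"y":0,"z":-0.001,"turn":0},{"x":0,"y":0,"z":-0.002,"turn":0},{"x":0,"y":0,"z":-0.03,"turn":0},{"x":0,"y":0,"z":-0.08,"turn":0},{"x":0,"y":0,"z":-0.12,"turn":0},{"x":0.05,"y":0,"z":-0.15,"turn":0},{"x":0.09,"y":0.04,"z":-0.15,"turn":0},{"x":0.09,"y":0.08,"z":-0.15,"turn":0},{"x":0.09,"y":0.08,"z":-0.15,"turn":0}]' 0.058
python3 - <<'E'
from h import *
snap('wrist','w7'); print(togo(.4365,.0133,.0545,174.5))
E
```

```text
time_s: 27.28
tool_pos: [0.5397, -0.0737, 0.0468]
tool_rot: [180.0, 0.0, 174.5]
force: [0.5, 0.1, 2.4]
grip_width: 0.0496
grasp_force: 25.0
time_s: 27.65
tool_pos: [0.5407, -0.0739, 0.0465]
tool_rot: [180.0, 0.2, 174.5]
force: [-1.4, -0.4, 10.5]
grip_width: 0.0496
grasp_force: 25.0
time_s: 28.9
tool_pos: [0.457, 0.0178, 0.1946]
tool_rot: [179.9, 0.0, 174.8]
force: [0.5, -0.7, 1.0]
grip_width: 0.0582
grasp_force: 0.0
(array([ 0.0203, -0.0041,  0.14  ]), np.float64(0.003))
```

View pics/w7.png

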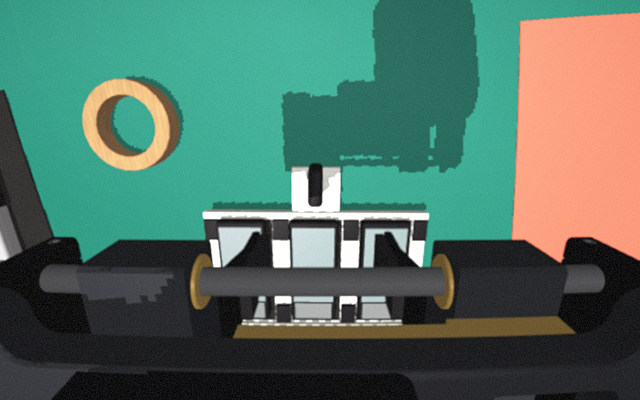

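All three handsets lie in their nests, and the fin is at (316,185). I'll grip it and push the tray home.

```bash

python3 -m crank '[{"x":0.018,"y":-0.004,"z":0.04,"turn":0},{"x":0.018,"y":-0.004,"z":0.08,"turn":0},{"x":0.018,"y":-0.004,"z":0.11,"turn":0},{"x":0.018,"y":-0.004,"z":0.13,"turn":0},{"x":0.018,"y":-0.004,"z":0.14,"turn":0},{"x":0.018,"y":-0.004,"z":0.14,"turn":0}]' 0.045
python3 -m crank '[{"x":0,"y":0,"z":0,"turn":0},{"x":0,"y":0,"z":0,"turn":0},{"x":0,"y":0,"z":0,"turn":0},{"x":0,"y":0,"z":0,"turn":0}]' 0 30
python3 -m crank '[{"x":-0.006,"y":0,"z":0,"turn":0},{"x":-0.015,"y":0,"z":0,"turn":0},{"x":-0.03,"y":0,"z":0,"turn":0},{"x":-0.045,"y":0,"z":0,"turn":0},{"x":-0.06,"y":0,"z":0,"turn":0},{"x":-0.075,"y":0,"z":0,"turn":0},{"x":-0.09,"y":0,"z":0,"turn":0},{"x":-0.105,"y":0,"z":0,"turn":0},{"x":-0.117,"y":0,"z":0,"turn":0},{"x":-0.125,"y":0,"z":0,"turn":0},{"x":-0.13,"y":0,"z":0,"turn":0},{"x":-0.133,"y":0,"z":0,"turn":0}]'
python3 -m crank '[{"x":-0.003,"y":0,"z":0,"turn":0},{"x":-0.005,"y":0,"z":0,"turn":0},{"x":-0.005,"y":0,"z":0,"turn":0}]'
```

```text
time_s: 29.7
tool_pos: [0.4388, 0.0115, 0.0542]
tool_rot: [-180.0, -0.1, 174.4]
force: [0.0, -0.1, -0.6]
grip_width: 0.0446
grasp_force: 0.0
time_s: 30.2
tool_pos: [0.4394, 0.0133, 0.0549]
tool_rot: [179.9, 0.0, 174.5]
force: [0.1, -3.0, 2.3]
grip_width: 0.0135
grasp_force: 30.0
time_s: 31.7
tool_pos: [0.5709, 0.0006, 0.0549]
tool_rot: [179.9, -0.2, 174.6]
force: [-10.2, 4.9, 14.5]
grip_width: 0.0138
grasp_force: 30.0
time_s: 32.08
tool_pos: [0.5712, 0.0006, 0.0547]
tool_rot: [179.9, -0.8, 174.6]
force: [-18.7, 6.8, 21.7]
grip_width: 0.014
grasp_force: 30.0
```

```bash

python3 -m crank '[{"x":0,"y":0,"z":0,"turn":0},{"x":0,"y":0,"z":0,"turn":0},{"x":0,"y":0,"z":-0.02,"turn":0},{"x":0,"y":0,"z":-0.06,"turn":0},{"x":0.03,"y":0,"z":-0.12,"turn":0},{"x":0.07,"y":0,"z":-0.16,"turn":0},{"x":0.07,"y":0,"z":-0.188,"turn":0},{"x":0.07,"y":0,"z":-0.188,"turn":0}]' 0.05
python3 - <<'E'
from h import *
c,im=snap('wrist','w8'); print(env.get_obs()['tool_pos'],env.get_obs()['tool_rot'])
w1=cv2.imread('pics/w1.png')
cv2.imwrite('pics/cmp.png',cv2.resize(np.hstack([w1[210:330,240:430],im[210:330,240:430,::-1]]),None,fx=2.1,fy=2.1))
E
```

```text
time_s: 33.08
tool_pos: [0.5084, 0.0051, 0.245]
tool_rot: [179.9, 0.3, 174.5]
force: [1.1, -0.9, -0.5]
grip_width: 0.0499
grasp_force: 0.0
[0.50754392 0.0051182  0.24304689] [1.79992809e+02 1.39309107e-01 1.74466860e+02]
```

View pics/cmp.png

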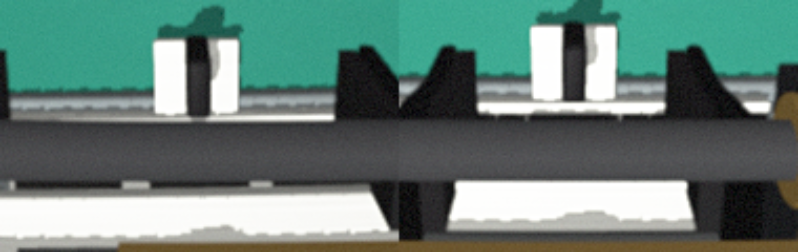

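The two crops match: the tongue's front edge is about 55 rows ahead of the base's front edge in both, before and now. I'll check it numerically.

```bash
python3 - <<'E'
from h import *
K=imaging.get_calibration('wrist')
def go(f,pos,att,cols_t,cols_b):
    im=cv2.imread(f)[:,:,::-1]; c=dict(K); c['position']=pos; c['attitude']=att
    hsv=cv2.cvtColor(im,cv2.COLOR_RGB2HSV); ng=(hsv[...,1]<70)&(hsv[...,2]>90)
    edge=lambda cols:[(u,200+int(np.argmax(ng[200:300,u]))) for u in cols]
    T=edge(cols_t);B=edge(cols_b); print(T[:3],B[:3],B[-3:])
    x=np.array([np.cos(np.radians(-5.8)),np.sin(np.radians(-5.8)),0])
    t=np.median(plane(c,T,.022)@x); b=np.median(plane(c,B,.012)@x); print(f,t,b,b-t)
import json
c=imaging.get_calibration('wrist')
go('pics/w1.png',np.array([0.42648123,0.00380539,0.3849263]),np.array([-15.86320208,0.08566988,83.49985002]),list(range(316,326))+list(range(344,351)),list(range(262,308))+list(range(362,392)))
go('pics/w8.png',c['position'],c['attitude'],list(range(306,316))+list(range(334,341)),list(range(280,298))+list(range(350,366)))
E
```

```text
[(316, 228), (317, 228), (318, 228)] [(262, 256), (263, 256), (264, 256)] [(389, 254), (390, 254), (391, 254)]
pics/w1.png 0.5625199319270734 0.6042362210902823 0.04171628916320891
[(306, 221), (307, 221), (308, 221)] [(280, 248), (281, 249), (282, 248)] [(363, 248), (364, 248), (365, 248)]
pics/w8.png 0.5598189711717407 0.6004152072853995 0.04059623611365881
```

The tray protrudes 40.6 mm now against 41.7 mm at the start, so it is home within measuring error, and it resisted at 18 N. Now the wrench, by numbers only, since the picture budget is used up.

```bash
python3 -c "
from h import *
print(togo(.48,-.36,.25,178.6))"
```

```text
(array([-0.0078, -0.3661, -0.007 ]), np.float64(-0.072))
```

```bash

python3 -m crank '[{"x":-0.008,"y":-0.06,"z":-0.005,"turn":-0.07},{"x":-0.008,"y":-0.12,"z":-0.007,"turn":-0.07},{"x":-0.008,"y":-0.18,"z":-0.007,"turn":-0.07},{"x":-0.008,"y":-0.24,"z":-0.007,"turn":-0.07},{"x":-0.008,"y":-0.30,"z":-0.007,"turn":-0.07},{"x":-0.008,"y":-0.35,"z":-0.007,"turn":-0.07},{"x":-0.008,"y":-0.366,"z":-0.007,"turn":-0.07},{"x":-0.008,"y":-0.366,"z":-0.007,"turn":-0.07},{"x":-0.008,"y":-0.366,"z":-0.007,"turn":-0.07}]' 0.04
cat > wr.py <<'E'
from h import *
c,im=snap('wrist','w9'); o=env.get_obs(); print(o['tool_pos'],o['tool_rot'],o['qpos'])
hsv=cv2.cvtColor(im,cv2.COLOR_RGB2HSV); H,S,V=[hsv[...,i].astype(int) for i in range(3)]
gm=(H>60)&(H<95)&(S>90)
nog=(~gm); nog[236:]=0
for b in blobs(nog,4000): print('mat+',rect(plane(c,b,.003)),b.min(0),b.max(0))
lt=(V>110)&(S<70); lt[245:]=0
for b in blobs(lt,40): print('light',rect(plane(c,b,.02)),b.min(0),b.max(0))
E
python3 wr.py
```

```text
time_s: 34.25
tool_pos: [0.4805, -0.3572, 0.2486]
tool_rot: [179.9, -0.1, 178.7]
force: [0.8, 0.9, -0.2]
grip_width: 0.0398
grasp_force: 0.0
[ 0.480711   -0.35706051  0.24898325] [ 1.79915751e+02 -1.78199971e-02  1.78703853e+02] [-3.96193747e-02  1.39580349e+01  4.06293870e+01  9.14476474e+01
 -9.29338766e+00  7.80909100e+01  1.30391623e+02]
mat+ (array([ 0.3757, -0.163 ]), array([103.5,  94.8]), 89.4) [440  39] [526 123]
mat+ (array([ 0.4469, -0.3696]), array([241.4, 153.1]), 1.8) [237  37] [374 235]
light (array([ 0.5673, -0.0176]), array([23.8,  5.5]), 84.0) [573 233] [589 237]
light (array([ 0.5093, -0.3597]), array([118.8,  63.9]), -1.4) [294 150] [345 244]
light (array([ 0.3505, -0.3562]), array([17.5,  6.2]), 88.6) [311  56] [327  62]
```

```bash
python3 - <<'E'
from h import *
c=imaging.get_calibration('wrist'); im=cv2.imread('pics/w9.png')[:,:,::-1]
hsv=cv2.cvtColor(im,cv2.COLOR_RGB2HSV); lt=(hsv[...,2]>110)&(hsv[...,1]<70)
for v in list(range(152,245,8))+[58,60]:
    u=np.where(lt[v,285:355])[0]+285
    if len(u): 
        P=plane(c,[(u[0],v),(u[-1]+1,v)],.031 if v>195 else .025); print(v,u[0],u[-1],P[:,:2].mean(0).round(4),round(abs(P[0,1]-P[1,1]),4))
E
```

```text
152 312 327 [ 0.452  -0.3575] 0.0185
160 312 327 [ 0.4613 -0.3577] 0.0186
168 312 327 [ 0.4707 -0.358 ] 0.0187
176 312 327 [ 0.4802 -0.3582] 0.0189
184 312 327 [ 0.4899 -0.3584] 0.019
192 312 327 [ 0.4997 -0.3587] 0.0191
200 306 333 [ 0.5079 -0.3589] 0.0331
208 299 340 [ 0.5178 -0.3591] 0.0501
216 296 344 [ 0.5279 -0.3588] 0.0589
224 294 345 [ 0.5381 -0.3596] 0.0629
232 295 344 [ 0.5485 -0.3599] 0.061
240 299 340 [ 0.559  -0.3601] 0.0516
58 311 327 [ 0.3505 -0.3556] 0.0183
60 311 327 [ 0.3525 -0.3556] 0.0184
```

```bash
python3 -c "
from h import *
print(togo(.4375,-.3575,.0245,178.75))"
```

```text
(array([ 0.0431, -0.0017,  0.2245]), np.float64(-0.001))
```

```bash

python3 -m crank '[{"x":0.043,"y":-0.001,"z":0.04,"turn":0},{"x":0.043,"y":-0.001,"z":0.09,"turn":0},{"x":0.043,"y":-0.001,"z":0.14,"turn":0},{"x":0.043,"y":-0.001,"z":0.18,"turn":0},{"x":0.043,"y":-0.001,"z":0.21,"turn":0},{"x":0.043,"y":-0.001,"z":0.222,"turn":0},{"x":0.043,"y":-0.001,"z":0.2245,"turn":0},{"x":0.043,"y":-0.001,"z":0.2245,"turn":0}]' 0.04
python3 -m crank '[{"x":0,"y":0,"z":0,"turn":0},{"x":0,"y":0,"z":0,"turn":0},{"x":0,"y":0,"z":0,"turn":0},{"x":0,"y":0,"z":0,"turn":0}]' 0 60
python3 -m crank '[{"x":0,"y":0,"z":-0.01,"turn":0},{"x":0,"y":0,"z":-0.03,"turn":0},{"x":0,"y":0,"z":-0.06,"turn":0},{"x":0,"y":0,"z":-0.1,"turn":0},{"x":0,"y":0,"z":-0.15,"turn":0},{"x":0,"y":0,"z":-0.19,"turn":0},{"x":0,"y":0,"z":-0.2,"turn":0},{"x":0,"y":0,"z":-0.2,"turn":0}]'
python3 -c "
from h import *
o=env.get_obs();print(o['wrist_torque'])
x=np.array([np.cos(np.radians(-5.8)),np.sin(np.radians(-5.8))]); t=np.array([.679,-.0126])-.1*x
print(t,togo(*t,.23,174.2))"
```

```text
time_s: 35.3
tool_pos: [0.4377, -0.3594, 0.0262]
tool_rot: [-180.0, 0.1, 178.6]
force: [0.2, 1.2, -0.2]
grip_width: 0.0401
grasp_force: 0.0
time_s: 35.8
tool_pos: [0.437, -0.3591, 0.0254]
tool_rot: [180.0, 0.0, 178.5]
force: [-1.0, 1.9, 4.3]
grip_width: 0.0176
grasp_force: 60.0
time_s: 36.8
tool_pos: [0.4364, -0.359, 0.2249]
tool_rot: [180.0, 0.0, 178.5]
force: [0.5, 0.6, -3.0]
grip_width: 0.0174
grasp_force: 60.0
[0.00026457 0.21292021 0.01214116]
[ 0.57951193 -0.00249437] (array([-0.1338,  0.3601, -0.0049]), np.float64(0.075))
```

```bash

python3 -m crank '[{"x":-0.013,"y":0.036,"z":-0.005,"turn":0.008},{"x":-0.027,"y":0.072,"z":-0.005,"turn":0.016},{"x":-0.04,"y":0.108,"z":-0.005,"turn":0.024},{"x":-0.054,"y":0.144,"z":-0.005,"turn":0.032},{"x":-0.067,"y":0.18,"z":-0.005,"turn":0.04},{"x":-0.08,"y":0.216,"z":-0.005,"turn":0.048},{"x":-0.094,"y":0.252,"z":-0.005,"turn":0.056},{"x":-0.107,"y":0.288,"z":-0.005,"turn":0.064},{"x":-0.12,"y":0.324,"z":-0.005,"turn":0.072},{"x":-0.134,"y":0.36,"z":-0.005,"turn":0.075},{"x":-0.134,"y":0.36,"z":-0.005,"turn":0.075},{"x":-0.134,"y":0.36,"z":-0.005,"turn":0.075}]'
python3 - <<'E'
from h import *
s=cv2.imread('pics/side0.png')[:,:,::-1]; c,im=snap('side','side2'); t,tm=snap('top','top2')
o=env.get_obs(); print(o['tool_pos'],o['tool_rot'],o['wrist_torque'])
hsv=cv2.cvtColor(im,cv2.COLOR_RGB2HSV)
d=np.abs(im.astype(int)-s).sum(2)>60
lt=(hsv[...,2]>100)&(hsv[...,1]<50); 
m=lt.copy(); m[:, :330]=0; m[:,400:]=0; m[:165]=0; m[250:]=0
for b in blobs(m,20): print(b.min(0),b.max(0),cv2.contourArea(b))
# gray values around the old post/crown and ring
g=lambda I:cv2.cvtColor(I,cv2.COLOR_RGB2GRAY)
print(g(s)[188:212:1,350:376:1]); 
print(g(im)[168:206:1,344:384:1])
E
```

```text
time_s: 38.3
tool_pos: [0.5787, -0.0033, 0.2278]
tool_rot: [-179.9, -0.2, 174.2]
force: [-0.2, -1.3, -3.4]
grip_width: 0.0174
grasp_force: 60.0
[ 0.57903659 -0.0042857   0.22889024] [-1.79941543e+02 -1.16789596e-01  1.74104002e+02] [ 0.02608718  0.18347429 -0.00860188]
[335 225] [399 249] 428.0
[330 212] [338 224] 41.0
[333 198] [377 239] 548.5
[341 165] [399 226] 1480.0
[[124 109 113 114 115 115 115 116 116 116 115 115 115 114 114 112 107 103
  152 212 225 228 227 224 222 220]
 [158 136 104 112 114 117 115 115 115 115 115 115 115 115 115 115 114 111
  105 126 177 217 231 227 226 224]
 [172 168 150 115 111 114 114 114 115 115 113 114 112 112 113 114 115 114
  112 107 104 154 205 228 231 229]
 [169 170 183 151 120 109 113 115 115 114 112 124 107 106 124 110 113 114
  115 113 111 105 105 182 210 228]
 [169 168 169 174 153 135 108 112 114 113 115 156 157 176 183 120 111 114
  115 115 114 113 108 104 126 179]
 [169 167 168 170 172 164 148 106 111 112 119 162 185 209 205 156 109 113
  114 114 116 114 114 112 107 105]
 [166 167 168 168 170 168 177 150 117 110 117 134 157 168 172 167 109 11
[... 1382 characters left out ...]
  80 112 102 113  84  84  98 114 132
  136 172 165 166 167 160 145 106]
 [ 91  63  63  68  69  70  70  73  74  73 122 154 154 122 138 152 169 168
  168 166 163 163 164 166 172 148]
 [143 133  59  59  67  68  68  68  70  75  80 127 168 177 169 164 164 164
  161 162 163 163 163 164 166 175]
 [243 171 132  80  56  67  67  67  67  69  71  70 116 158 170 164 163 163
  163 162 162 162 162 162 162 163]
 [255 154 173 145  76  53  66  67  67  63  68  71  67 105 144 166 165 163
  163 160 163 162 161 163 161 162]]
[[ 71  66  66 ... 160 158 159]
 [ 69  65  66 ... 161 159 159]
 [ 68  67  60 ... 157 159 160]
 ...
 [134  68  69 ... 125 123 124]
 [182 141  90 ... 125 125 124]
 [249 181 155 ... 124 124 126]]
```

```bash
cat >> h.py <<'E'
def proj(c,P):
    Rm=R.from_euler('xyz',c['attitude'],degrees=True); q=Rm.inv().apply(np.atleast_2d(P)-c['position'])
    q=q*[1,-1,-1]; return cv2.projectPoints(q.reshape(-1,1,3),np.zeros(3),np.zeros(3),c['camera_matrix'],np.array([c['k1'],0,0,0,0.]))[0].reshape(-1,2)
E
python3 - <<'E'
from h import *
c=imaging.get_calibration('side')
print('post tip side',plane(c,[(363.3,191.2)],.166), proj(c,[[.679,-.0126,.166],[.679,-.0126,.14]]))
im=cv2.imread('pics/side2.png')[:,:,::-1]; hsv=cv2.cvtColor(im,cv2.COLOR_RGB2HSV)
ca=np.cos(np.radians(-5.8));sa=np.sin(np.radians(-5.8))
ctr=np.array([.5787+.1005*ca,-.0038+.1005*sa,.2285-.0224])
a=np.linspace(0,2*np.pi,73)
for dz in(0,.028):
    r=proj(c,ctr+np.c_[.031*np.cos(a),.031*np.sin(a),0*a+dz]); print('pred ring',dz,r.min(0),r.max(0),proj(c,ctr+[0,0,dz]))
lt=(hsv[...,1]<60)&(hsv[...,2]>120)
for v in range(160,198): 
    u=np.where(lt[v,330:400])[0]+330; print(v,''.join('#' if k else '.' for k in lt[v,335:395]))
E
```

```text
post tip side [[ 0.69294707 -0.00971856  0.166     ]] [[360.91160217 192.64769003]
 [360.45038489 198.80291777]]
pred ring 0 [353.08350092 178.9215269 ] [370.57497661 187.43763837] [[361.8220961  183.10160056]]
pred ring 0.028 [353.51304728 172.0426447 ] [371.1866059  180.38856745] [[362.34256355 176.13826216]]
160 ...................#########################################
161 ...................#########################################
162 ....................########################################
163 ....................########################################
164 ....................########################################
165 .....................#######################################
166 ...........................#################################
167 ............................################################
168 ..............................##############################
169 ..............................##############################
170 ..............................##############################
171 ..............................##############################
172 ...
[... 982 characters left out ...]
########..........###.#...........################
188 ..........#####..................#............##############
189 ..........######...............................#############
190 .........#########..................#............###########
191 ......#############................................#########
192 ......##############......####.......................#######
193 ......################...######..........#............######
194 ........###############..######.........................####
195 .........###############.######..........................###
196 ..........#####################...............#............#
197 ...........###################..............................
```

```bash
python3 - <<'E'
from h import *
T={2:(.5918,.3417),1:(.5008,.3235),0:(.4102,.3345)}
im=cv2.imread('pics/side0.png')[:,:,::-1]; hsv=cv2.cvtColor(im,cv2.COLOR_RGB2HSV); H,S,V=[hsv[...,i].astype(int) for i in range(3)]
c=imaging.get_calibration('side'); salm=((H<14)|(H>172))&(S>90)&(V>70)
b=max(blobs(salm,500),key=len); hull=np.zeros(S.shape,np.uint8); cv2.fillPoly(hull,[cv2.convexHull(b.astype(np.int32))],1)
print('mat side',rect(plane(c,b,.002)))
cs=[(k.min(0)+k.max(0)+1)/2-.5 for k in blobs((hull>0)&~salm,60)]
for k in cs: print('pix',k, plane(c,[k],.009)[0].round(4))
for k,(x,y) in T.items():
  y2=[84,86.7,91.6][[1,0,2].index(k)] if 0 else {0:86.7,1:84.2,2:91.6}[k]; a=np.radians(y2)
  cor=[[x+sx*.06*np.cos(a)-sy*.025*np.sin(a),y+sx*.06*np.sin(a)+sy*.025*np.cos(a),z] for sx in(-1,1) for sy in(-1,1) for z in(.002,.016)]
  r=proj(c,cor); print('pred bbox mid',k,(r.min(0)+r.max(0))/2)
# tongue/fin from known grip; cast ring bbox on mat
g=(V>150)&(S<40); g[:275]=0; g[318:]=0; g[:,:370]=0; g[:,425:]=0
for k in blobs(g,60): print('ring+shank bbox',k.min(0),k.max(0))
a=np.linspace(0,6.28,60); r=np.vstack([proj(c,np.c_[.5375+.031*np.cos(a),-.3595+.031*np.sin(a),0*a+z]) for z in(.003,.031)]); print('pred ring bbox',r.min(0),r.max(0))
E
```

```text
mat side (array([0.4928, 0.3326]), array([359.4, 203.7]), 1.4)
pix [253.5 209.5] [0.4148 0.3326 0.009 ]
pix [273.5 203.5] [0.5049 0.3257 0.009 ]
pix [290.  195.5] [0.5961 0.3411 0.009 ]
pred bbox mid 2 [289.25239798 195.99039061]
pred bbox mid 1 [273.12275255 204.32186825]
pred bbox mid 0 [252.49872248 209.94961809]
ring+shank bbox [375 285] [408 307]
pred ring bbox [386.38092384 284.95940022] [407.86333505 306.1364509 ]
```

```bash
python3 - <<'E'
from h import *
im=cv2.imread('pics/side0.png')[:,:,::-1].astype(float)
green=np.array(im[190:193,366:367].mean((0,1))); print(green)
# coverage by red channel / saturation
for v in range(189,201): print(v,(im[v,355:370,1]-im[v,355:370,0]).astype(int))
t=cv2.imread('pics/top0.png')[:,:,::-1].astype(int); print('top gray'); 
g=cv2.cvtColor(t.astype(np.uint8),cv2.COLOR_RGB2GRAY); print(g[142:166,330:356])
E
```

```text
[ 56.         141.         119.66666667]
189 [83 83 82 83 83 83 82 82 82 82 83 84 88 93 71]
190 [85 82 82 82 83 84 84 84 84 84 83 83 82 85 91]
191 [90 86 83 83 85 88 62 94 93 78 89 84 83 83 85]
192 [50 94 88 85 88 65  7 21 15 13 65 88 83 83 83]
193 [ 13  29  85  91  92  11 -14 -11 -10 -17   9  93  84  82  82]
194 [  6   0  25  74 100 -17  -7  -4  -4 -10 -18  96  86  82  82]
195 [  9   6   3  25  62 -11  -5  -1  -3  -7 -17  97  85  83  81]
196 [ 9  7  6  5 17 -7 -4 -2 -2 -7 -4 97 86 83 82]
197 [ 10   9   8  11   0  -3  -2  -2  -3  -6  22 102  90  86  83]
198 [10  5  3  9 -3 -2 -3 -3 -4 -4  5 10 60 93 87]
199 [ 9 -4 -3  3 -2 -3 -2 -3 -5 -3 -7 -2 10 36 79]
200 [ 3 -4 -1 -3 -3 -2 -1 -2 -3 -2 -5 -4 -9 -5  0]
top gray
[[199 197 199 198 196 196 193 196 193 191 194 191 193 189 192 193 193 189
  186 184 184 183 182 178 176 171]
 [199 199 200 201 201 198 200 199 196 197 197 191 193 193 194 197 196 198
  197 199 200 197 201 199 200 194]
 [192 195 198 196 197 200 197 195 190 187 180 178 176 173 178 183 189 192
  197 203 204 205 206 206 202 203]
 [170 173 174 184 185 188 186 180 170 160 156 154 1
[... 1538 characters left out ...]
30 132 138
  134 123 108 105 108 113 115 113]
 [103 105 103  96  88  87  99 115 128 137 139 136 131 136 141 138 133 125
  115 106 105 108 111 114 115 112]
 [ 83  81  84  81  72  72  84 101 120 132 137 130 129 131 133 134 123 108
   96  91  97 107 109 109 109 110]
 [ 61  59  64  56  58  54  67  75  87  98 109 110 115 115 110 101  93  83
   72  74  84  88  91  92  93  95]
 [ 55  55  55  50  52  52  50  54  64  67  77  81  83  81  78  71  66  58
   55  55  64  62  67  69  68  70]
 [ 73  70  72  70  70  68  66  66  63  63  64  70  70  67  63  62  58  51
   52  52  52  56  53  48  51  55]
 [105  98  99 100  97  97  96  93  89  86  83  83  85  82  78  77  77  72
   72  72  69  66  71  68  68  66]]
```

```bash
python3 - <<'E'
from h import *
c=imaging.get_calibration('top'); print(plane(c,[(342.5,148.9)],.164)+[.0035,.002,0])
print(togo(.582,-.0004,.195,174.5))
E
```

```text
[[ 0.68770193 -0.00889721  0.164     ]]
(array([-0.0026,  0.0042,  0.0339]), np.float64(-0.007))
```

```bash

python3 -m crank '[{"x":-0.002,"y":0.002,"z":0.01,"turn":-0.007},{"x":-0.0035,"y":0.0045,"z":0.02,"turn":-0.007},{"x":-0.0035,"y":0.0045,"z":0.03,"turn":-0.007},{"x":-0.0035,"y":0.0045,"z":0.034,"turn":-0.007},{"x":-0.0035,"y":0.0045,"z":0.034,"turn":-0.007}]'
python3 -m crank '[{"x":0,"y":0,"z":0.003,"turn":0},{"x":0,"y":0,"z":0.006,"turn":0},{"x":0,"y":0,"z":0.009,"turn":0},{"x":0,"y":0,"z":0.009,"turn":0}]'
```

```text
time_s: 39.02
tool_pos: [0.5836, 0.0013, 0.1956]
tool_rot: [-180.0, -0.0, 174.6]
force: [0.3, -0.9, -2.3]
grip_width: 0.0173
grasp_force: 60.0
time_s: 39.52
tool_pos: [0.5836, 0.0014, 0.1867]
tool_rot: [-180.0, -0.0, 174.6]
force: [0.3, -1.3, -2.9]
grip_width: 0.0175
grasp_force: 60.0
```

```bash

python3 -m crank '[{"x":0,"y":-0.001,"z":0.002,"turn":0},{"x":0,"y":-0.001,"z":0.004,"turn":0},{"x":0,"y":-0.001,"z":0.004,"turn":0}]'
python3 -m crank '[{"x":0,"y":0,"z":0.002,"turn":0},{"x":0,"y":0,"z":0.004,"turn":0},{"x":0,"y":0,"z":0.004,"turn":0}]'
python3 -c "
from h import *
print(env.get_obs()['wrist_torque'])"
```

```text
time_s: 39.9
tool_pos: [0.5836, 0.0004, 0.1829]
tool_rot: [180.0, -0.0, 174.6]
force: [0.5, -0.2, -3.0]
grip_width: 0.0176
grasp_force: 60.0
time_s: 40.28
tool_pos: [0.5836, 0.0004, 0.1788]
tool_rot: [-180.0, -0.0, 174.6]
force: [0.6, -0.5, -2.3]
grip_width: 0.0176
grasp_force: 60.0
[ 0.00694956  0.12194458 -0.0036335 ]
```

```bash

python3 -m crank '[{"x":0,"y":0,"z":0.003,"turn":0},{"x":0,"y":0,"z":0.006,"turn":0},{"x":0,"y":0,"z":0.008,"turn":0},{"x":0,"y":0,"z":0.008,"turn":0}]'
python3 -c "
from h import *
print(env.get_obs()['wrist_torque'])"
python3 -m crank '[{"x":0,"y":0,"z":0.003,"turn":0},{"x":0,"y":0,"z":0.006,"turn":0},{"x":0,"y":0,"z":0.008,"turn":0},{"x":0,"y":0,"z":0.008,"turn":0}]'
python3 -c "
from h import *
print(env.get_obs()['wrist_torque'])"
```

```text
time_s: 40.78
tool_pos: [0.5836, 0.0004, 0.1708]
tool_rot: [-180.0, -0.0, 174.6]
force: [-0.5, 0.1, -2.5]
grip_width: 0.0176
grasp_force: 60.0
[ 0.02447706  0.21932553 -0.04468347]
time_s: 41.28
tool_pos: [0.5836, 0.0004, 0.1628]
tool_rot: [-180.0, -0.0, 174.6]
force: [0.2, -0.7, -3.8]
grip_width: 0.0174
grasp_force: 60.0
[0.00761833 0.20467065 0.03127795]
```

```bash

python3 -m crank '[{"x":0,"y":0,"z":0.003,"turn":0},{"x":0,"y":0,"z":0.006,"turn":0},{"x":0,"y":0,"z":0.008,"turn":0},{"x":0,"y":0,"z":0.008,"turn":0}]'
python3 -m crank '[{"x":0,"y":0,"z":0.002,"turn":0},{"x":0,"y":0,"z":0.0045,"turn":0},{"x":0,"y":0,"z":0.0045,"turn":0}]'
python3 -c "
from h import *
print(env.get_obs()['wrist_torque'])"
```

```text
time_s: 41.78
tool_pos: [0.5836, 0.0004, 0.1548]
tool_rot: [-180.0, -0.0, 174.6]
force: [-0.3, 0.5, -2.5]
grip_width: 0.0178
grasp_force: 60.0
time_s: 42.15
tool_pos: [0.584, 0.0003, 0.1507]
tool_rot: [180.0, 0.0, 174.6]
force: [0.1, -0.3, -1.5]
grip_width: 0.0176
grasp_force: 60.0
[ 0.00266324  0.10412085 -0.00702995]
```

```bash

python3 -m crank '[{"x":0,"y":0,"z":0.001,"turn":0},{"x":0,"y":0,"z":0.002,"turn":0},{"x":0,"y":0,"z":0.002,"turn":0}]'
python3 - <<'E'
from h import *
print(env.get_obs()['wrist_torque'])
# arc tables in tool axes: handle radius .102, tool x = press -x (outward), tool y = +y
r=.102
def arc(a0,a1,n):  # a = clockwise swing (towards +y), deg; turn: + = clockwise from above
    for a in np.linspace(a0,a1,n+1)[1:]:
        b0,b=np.radians([a0,a]); d=b-b0
        print({"x":round(r*(np.cos(d)-1),4),"y":round(r*np.sin(d),4),"turn":round(d,3)})
arc(0,-40,5); arc(-40,40,10)
E
```

```text
time_s: 42.52
tool_pos: [0.5839, 0.0004, 0.1493]
tool_rot: [180.0, 0.0, 174.6]
force: [-3.2, -0.7, 3.5]
grip_width: 0.0174
grasp_force: 60.0
[-0.0011622   0.41557893 -0.04008757]
{'x': np.float64(-0.001), 'y': np.float64(-0.0142), 'turn': np.float64(-0.14)}
{'x': np.float64(-0.004), 'y': np.float64(-0.0281), 'turn': np.float64(-0.279)}
{'x': np.float64(-0.0088), 'y': np.float64(-0.0415), 'turn': np.float64(-0.419)}
{'x': np.float64(-0.0155), 'y': np.float64(-0.0541), 'turn': np.float64(-0.559)}
{'x': np.float64(-0.0239), 'y': np.float64(-0.0656), 'turn': np.float64(-0.698)}
{'x': np.float64(-0.001), 'y': np.float64(0.0142), 'turn': np.float64(0.14)}
{'x': np.float64(-0.004), 'y': np.float64(0.0281), 'turn': np.float64(0.279)}
{'x': np.float64(-0.0088), 'y': np.float64(0.0415), 'turn': np.float64(0.419)}
{'x': np.float64(-0.0155), 'y': np.float64(0.0541), 'turn': np.float64(0.559)}
{'x': np.float64(-0.0239), 'y': np.float64(0.0656), 'turn': np.float64(0.698)}
{'x': np.float64(-0.0337), 'y': np.float64(0.0758), 'turn': np.float64(0.838)}
{'x': np.float64(-0.045), 'y': np.float64(0.0846), 'turn': np.float64(0.977)}
{'x': np.float64(-0.0573), 'y': np.float64(0.0917), 'turn': np.float64(1.117)}
{'x': np.float64(-0.0705), 'y': np.float64(0.097), 'turn': np.float64(1.257)}
{'x': np.float64(-0.0843), 'y': np.float64(0.1005), 'turn': np.float64(1.396)}
```

Seated. Now wind back −40°, then drive clockwise.

```bash

python3 -m crank '[{"x":-0.001,"y":-0.0142,"z":0,"turn":-0.14},{"x":-0.004,"y":-0.0281,"z":0,"turn":-0.279},{"x":-0.0088,"y":-0.0415,"z":0,"turn":-0.419},{"x":-0.0155,"y":-0.0541,"z":0,"turn":-0.559},{"x":-0.0239,"y":-0.0656,"z":0,"turn":-0.698},{"x":-0.0239,"y":-0.0656,"z":0,"turn":-0.698}]'
python3 -m crank '[{"x":-0.001,"y":0.0142,"z":0,"turn":0.14},{"x":-0.004,"y":0.0281,"z":0,"turn":0.279},{"x":-0.0088,"y":0.0415,"z":0,"turn":0.419},{"x":-0.0155,"y":0.0541,"z":0,"turn":0.559}]'
python3 -m crank '[{"x":-0.001,"y":0.0142,"z":0,"turn":0.14},{"x":-0.004,"y":0.0281,"z":0,"turn":0.279},{"x":-0.0088,"y":0.0415,"z":0,"turn":0.419},{"x":-0.0155,"y":0.0541,"z":0,"turn":0.559},{"x":-0.0239,"y":0.0656,"z":0,"turn":0.698},{"x":-0.0337,"y":0.0758,"z":0,"turn":0.838},{"x":-0.0337,"y":0.0758,"z":0,"turn":0.838}]'
python3 -c "
from h import *
print(env.get_obs()['wrist_torque'])"
```

```text
time_s: 43.28
tool_pos: [0.6024, -0.0682, 0.1493]
tool_rot: [-179.9, 0.1, -145.6]
force: [-0.4, -2.0, 3.7]
grip_width: 0.0174
grasp_force: 60.0
time_s: 43.78
tool_pos: [0.5846, -0.015, 0.1494]
tool_rot: [-179.8, 0.2, -177.9]
force: [2.5, -3.5, 0.7]
grip_width: 0.0172
grasp_force: 60.0
time_s: 44.65
tool_pos: [0.6144, 0.0631, 0.1489]
tool_rot: [-180.0, 0.2, 134.6]
force: [0.1, -1.7, 4.7]
grip_width: 0.0176
grasp_force: 60.0
[-0.85352902 -0.54584906  0.01882536]
```

Mid-stroke resistance was about 4.3 N, which matches 0.45 Nm, so the pawls are driving. I'll continue cycling.

```bash

for i in 1 2; do
python3 -m crank '[{"x":-0.001,"y":-0.0142,"z":0,"turn":-0.14},{"x":-0.004,"y":-0.0281,"z":0,"turn":-0.279},{"x":-0.0088,"y":-0.0415,"z":0,"turn":-0.419},{"x":-0.0155,"y":-0.0541,"z":0,"turn":-0.559},{"x":-0.0239,"y":-0.0656,"z":0,"turn":-0.698},{"x":-0.0337,"y":-0.0758,"z":0,"turn":-0.838},{"x":-0.045,"y":-0.0846,"z":0,"turn":-0.977},{"x":-0.0573,"y":-0.0917,"z":0,"turn":-1.117},{"x":-0.0705,"y":-0.097,"z":0,"turn":-1.257},{"x":-0.0843,"y":-0.1005,"z":0,"turn":-1.396},{"x":-0.0843,"y":-0.1005,"z":0,"turn":-1.396}]' | grep -E 'pos|rot|force'
python3 -m crank '[{"x":-0.001,"y":0.0142,"z":0,"turn":0.14},{"x":-0.004,"y":0.0281,"z":0,"turn":0.279},{"x":-0.0088,"y":0.0415,"z":0,"turn":0.419},{"x":-0.0155,"y":0.0541,"z":0,"turn":0.559},{"x":-0.0239,"y":0.0656,"z":0,"turn":0.698},{"x":-0.0337,"y":0.0758,"z":0,"turn":0.838},{"x":-0.045,"y":0.0846,"z":0,"turn":0.977},{"x":-0.0573,"y":0.0917,"z":0,"turn":1.117},{"x":-0.0705,"y":0.097,"z":0,"turn":1.257},{"x":-0.0843,"y":0.1005,"z":0,"turn":1.396}]'| grep -E 'time|pos|rot|force'
done
```

```text
tool_pos: [0.6011, -0.0677, 0.149]
tool_rot: [180.0, 0.1, -145.6]
force: [-1.7, -1.5, 4.2]
grasp_force: 60.0
time_s: 47.28
tool_pos: [0.6143, 0.0628, 0.1492]
tool_rot: [180.0, 0.2, 134.2]
force: [2.4, -5.7, 3.8]
grasp_force: 60.0
tool_pos: [0.601, -0.0672, 0.1489]
tool_rot: [180.0, 0.0, -145.7]
force: [-1.1, -1.5, 5.0]
grasp_force: 60.0
time_s: 49.9
tool_pos: [0.6137, 0.0621, 0.1488]
tool_rot: [-179.9, 0.2, 134.2]
force: [0.7, -7.7, 2.2]
grasp_force: 60.3
```

```bash
cat > tq.py <<'E'
from h import *
o=env.get_obs(); S=np.array([.685,-.0098]); r=o['tool_pos'][:2]-S; F=o['force']
print('t',o['time_s'],'rad',np.hypot(*r).round(4),'ang',o['tool_rot'][2].round(1),'F',F.round(1),'Mz',o['wrist_torque'][2].round(2),'total',(r[0]*F[1]-r[1]*F[0]+o['wrist_torque'][2]).round(2),'w',o['grip_width'].round(4))
E
for i in 1 2; do
python3 -m crank '[{"x":-0.001,"y":-0.0142,"z":0,"turn":-0.14},{"x":-0.004,"y":-0.0281,"z":0,"turn":-0.279},{"x":-0.0088,"y":-0.0415,"z":0,"turn":-0.419},{"x":-0.0155,"y":-0.0541,"z":0,"turn":-0.559},{"x":-0.0239,"y":-0.0656,"z":0,"turn":-0.698},{"x":-0.0337,"y":-0.0758,"z":0,"turn":-0.838},{"x":-0.045,"y":-0.0846,"z":0,"turn":-0.977},{"x":-0.0573,"y":-0.0917,"z":0,"turn":-1.117},{"x":-0.0705,"y":-0.097,"z":0,"turn":-1.257},{"x":-0.0843,"y":-0.1005,"z":0,"turn":-1.396},{"x":-0.0843,"y":-0.1005,"z":0,"turn":-1.396}]' >/dev/null; python3 tq.py
python3 -m crank '[{"x":-0.001,"y":0.0142,"z":0,"turn":0.14},{"x":-0.004,"y":0.0281,"z":0,"turn":0.279},{"x":-0.0088,"y":0.0415,"z":0,"turn":0.419},{"x":-0.0155,"y":0.0541,"z":0,"turn":0.559},{"x":-0.0239,"y":0.0656,"z":0,"turn":0.698}]'>/dev/null; python3 tq.py
python3 -m crank '[{"x":-0.001,"y":0.0142,"z":0,"turn":0.14},{"x":-0.004,"y":0.0281,"z":0,"turn":0.279},{"x":-0.0088,"y":0.0415,"z":0,"turn":0.419},{"x":-0.0155,"y":0.0541,"z":0,"turn":0.559},{"x":-0.0239,"y":0.0656,"z":0,"turn":0.698}]'>/dev/null; python3 tq.py
done
```

```text
Traceback (most recent call last):
  File "tq.py", line 3, in <module>
    print('t',o['time_s'],'rad',np.hypot(*r).round(4),'ang',o['tool_rot'][2].round(1),'F',F.round(1),'Mz',o['wrist_torque'][2].round(2),'total',(r[0]*F[1]-r[1]*F[0]+o['wrist_torque'][2]).round(2),'w',o['grip_width'].round(4))
                                                                                                                                                                                                        ^^^^^^^^^^^^^^^^^^^^^
AttributeError: 'float' object has no attribute 'round'
Traceback (most recent call last):
  File "tq.py", line 3, in <module>
    print('t',o['time_s'],'rad',np.hypot(*r).round(4),'ang',o['tool_rot'][2].round(1),'F',F.round(1),'Mz',o['wrist_torque'][2].round(2),'total',(r[0]*F[1]-r[1]*F[0]+o['wrist_torque'][2]).round(2),'w',o['grip_width'].round(4))
                                                                                                                                                                                                        ^^^^^^^^^^^^^^^^^^^^^
Attrib
[... 1649 characters left out ...]
                                                ^^^^^^^^^^^^^^^^^^^^^
AttributeError: 'float' object has no attribute 'round'
Traceback (most recent call last):
  File "tq.py", line 3, in <module>
    print('t',o['time_s'],'rad',np.hypot(*r).round(4),'ang',o['tool_rot'][2].round(1),'F',F.round(1),'Mz',o['wrist_torque'][2].round(2),'total',(r[0]*F[1]-r[1]*F[0]+o['wrist_torque'][2]).round(2),'w',o['grip_width'].round(4))
                                                                                                                                                                                                        ^^^^^^^^^^^^^^^^^^^^^
AttributeError: 'float' object has no attribute 'round'
```

```bash
sed -i "s/o\['grip_width'\].round(4)/o['grip_width']/" tq.py; python3 tq.py
```

```text
t 55.15 rad 0.0987 ang 133.9 F [ -4.9 -17.   -0.3] Mz 0.25 total 1.84 w 0.018114237653177732
```

```bash

python3 -m crank '[{"x":-0.001,"y":-0.0142,"z":0,"turn":-0.14},{"x":-0.004,"y":-0.0281,"z":0,"turn":-0.279},{"x":-0.0088,"y":-0.0415,"z":0,"turn":-0.419},{"x":-0.0155,"y":-0.0541,"z":0,"turn":-0.559},{"x":-0.0239,"y":-0.0656,"z":0,"turn":-0.698},{"x":-0.0337,"y":-0.0758,"z":0,"turn":-0.838},{"x":-0.045,"y":-0.0846,"z":0,"turn":-0.977},{"x":-0.0573,"y":-0.0917,"z":0,"turn":-1.117},{"x":-0.0705,"y":-0.097,"z":0,"turn":-1.257},{"x":-0.0843,"y":-0.1005,"z":0,"turn":-1.396},{"x":-0.0843,"y":-0.1005,"z":0,"turn":-1.396}]' >/dev/null; python3 tq.py
python3 -m crank '[{"x":-0.001,"y":0.0142,"z":0,"turn":0.14},{"x":-0.004,"y":0.0281,"z":0,"turn":0.279}]' >/dev/null; python3 tq.py
python3 -m crank '[{"x":-0.001,"y":0.0142,"z":0,"turn":0.14}]' >/dev/null; python3 tq.py
python3 -m crank '[{"x":-0.001,"y":0.0142,"z":0,"turn":0.14}]' >/dev/null; python3 tq.py
```

```text
t 56.525 rad 0.1009 ang -145.7 F [ 4.1 -1.4 -1.9] Mz -0.42 total -0.07 w 0.017729798248807098
t 56.775 rad 0.1007 ang -162.0 F [ 9.5 -6.9 -3.6] Mz -0.57 total 0.41 w 0.017712650061428713
t 56.9 rad 0.1005 ang -170.0 F [10.5 -9.1 -3.7] Mz 0.01 total 1.12 w 0.01765148931030426
t 57.025 rad 0.1004 ang -178.0 F [  8.9 -10.6  -3.4] Mz 0.17 total 1.29 w 0.017506257883442573
```

```bash

for i in 1 2 3; do python3 -m crank '[{"x":-0.001,"y":0.0142,"z":0,"turn":0.14}]' >/dev/null; python3 tq.py; done
```

```text
t 57.15 rad 0.1002 ang 174.0 F [  6.7 -13.5  -3. ] Mz 0.54 total 1.85 w 0.018140652197867445
t 57.275 rad 0.1002 ang 166.0 F [  4.2 -15.7  -1.6] Mz 0.83 total 2.3 w 0.01791999964551436
t 57.4 rad 0.1001 ang 158.0 F [  0.4 -16.1  -0.5] Mz 1.16 total 2.69 w 0.01820376456661742
```

Resistance is 2.7 Nm, about 23 N at the grip point, so the plate bears firmly. I'll ease back and lift off.

```bash

python3 -m crank '[{"x":-0.001,"y":-0.0142,"z":0,"turn":-0.14},{"x":-0.004,"y":-0.0281,"z":0,"turn":-0.279},{"x":-0.004,"y":-0.0281,"z":0,"turn":-0.279}]' ; python3 tq.py
python3 -m crank '[{"x":0,"y":0,"z":-0.004,"turn":0},{"x":0,"y":0,"z":-0.008,"turn":0},{"x":0,"y":0,"z":-0.012,"turn":0},{"x":0,"y":0,"z":-0.012,"turn":0}]' ; python3 tq.py
```

```text
time_s: 57.78
tool_pos: [0.5855, -0.0046, 0.1487]
tool_rot: [-179.6, 0.3, 174.2]
force: [9.1, -10.0, -3.3]
grip_width: 0.0177
grasp_force: 59.9
t 57.775 rad 0.0996 ang 174.2 F [  9.1 -10.   -3.3] Mz 0.28 total 1.23 w 0.01773177888805547
time_s: 58.28
tool_pos: [0.5837, 0.0005, 0.1593]
tool_rot: [-179.9, 0.0, 174.2]
force: [4.1, -2.0, -3.5]
grip_width: 0.0177
grasp_force: 59.7
t 58.275 rad 0.1018 ang 174.2 F [ 4.1 -2.  -3.5] Mz -0.24 total -0.08 w 0.017704268301961718
```

```bash

python3 -m crank '[{"x":0,"y":0,"z":-0.01,"turn":0},{"x":0,"y":0,"z":-0.02,"turn":0},{"x":0,"y":0,"z":-0.03,"turn":0},{"x":0,"y":0,"z":-0.04,"turn":0},{"x":0,"y":0,"z":-0.06,"turn":0},{"x":0,"y":0,"z":-0.075,"turn":0},{"x":0,"y":0,"z":-0.075,"turn":0}]' ; python3 tq.py
python3 - <<'E'
from h import *
print(env.get_obs()['wrist_torque'],env.get_obs()['qpos'])
print(togo(.436,-.363,.23,178.7))
# wrench visible? 
snap('side','side3')
E
```

```text
time_s: 59.15
tool_pos: [0.5829, 0.0019, 0.2355]
tool_rot: [179.9, -0.1, 174.5]
force: [-0.0, 0.3, -3.9]
grip_width: 0.0176
grasp_force: 60.0
t 59.15 rad 0.1027 ang 174.5 F [-0.   0.3 -3.9] Mz 0.01 total -0.02 w 0.017599279047829926
[0.00449269 0.17679038 0.00851552] [-25.48253533  10.81174559  25.99219672  94.37251219  -4.92399152
  76.02874826  85.7710156 ]
(array([ 0.111 , -0.3774,  0.0053]), np.float64(-0.074))
```

```bash
python3 - <<'E'
from h import *
a=cv2.imread('pics/side0.png',0);b=cv2.imread('pics/side3.png',0)
for u in(346,352,358): print(u,a[200:232,u],b[200:232,u])
print(togo(.449,-.3735,.23,181.8))
E
```

```text
346 [ 66  69  68  62  81 141 162 236 255 251 249 253 255 234 110  76  16  26
  27  27  19 107 108   7  42  53  24  12  18 238 255 200] [ 86  98 128 149 111  69  74  76  74  63  81 155 190 182 178 175 175 179
 187 169 115  52  75 186 180  58  16   0  19 132 242 220]
352 [170 160 110  68  69  69  69  68  62  59 132 173 157 235 255 252 253 255
 245 126 105  20  17  19  24  31  30  31  31  28  31  27] [103 103  92  77  76  73  74  74  75  76  76  76  76  72  62  87 159 192
 183 172 247 255 255 255 253 116  72   6   8  14  16  19]
358 [125 131 125 160 179 132  96  56  73  70  66  66  65  61  58 131 166 238
 255 251 250 252 255 247 140  95  32  21  21  20  78 164] [144 129 117 135 146 111  72  63  80  77  74  74  74  74  74  73  73  73
  71  66  90 160 190 174 247 255 255 255 255 254 155 104]
(array([ 0.0968, -0.3863,  0.0047]), np.float64(-0.128))
```

The platen has dropped about 6 rows (~25 mm) in the side view, consistent with clamping. I'll carry the wrench back.

```bash

python3 -m crank '[{"x":0.009,"y":-0.036,"z":0,"turn":-0.012},{"x":0.019,"y":-0.075,"z":0,"turn":-0.025},{"x":0.029,"y":-0.115,"z":0,"turn":-0.038},{"x":0.039,"y":-0.155,"z":0,"turn":-0.05},{"x":0.049,"y":-0.195,"z":0,"turn":-0.065},{"x":0.059,"y":-0.235,"z":0,"turn":-0.078},{"x":0.069,"y":-0.275,"z":0,"turn":-0.09},{"x":0.079,"y":-0.315,"z":0,"turn":-0.105},{"x":0.089,"y":-0.355,"z":0,"turn":-0.118},{"x":0.097,"y":-0.386,"z":0,"turn":-0.128},{"x":0.097,"y":-0.386,"z":0,"turn":-0.128},{"x":0.097,"y":-0.386,"z":0,"turn":-0.128}]'
python3 - <<'E'
from h import *
c,im=snap('wrist','w10'); hsv=cv2.cvtColor(im,cv2.COLOR_RGB2HSV); H,S,V=[hsv[...,i].astype(int) for i in range(3)]
gm=(H>60)&(H<95)&(S>90); m=~gm; m[215:]=0
for v in (60,90,120,150,180,205):
    u=np.where(m[v,200:430])[0]+200
    P=plane(c,[(u[0],v),(u[-1]+1,v)],.003); print(v,u[0],u[-1],P[:,:2].round(4).tolist())
col=np.where(m[:,270])[0]; print('near edge',plane(c,[(270,col[0])],.003))
print(togo(.449,-.3735,.03,181.8))
E
```

```text
time_s: 60.7
tool_pos: [0.45, -0.3728, 0.2344]
tool_rot: [179.9, -0.1, -178.2]
force: [-0.3, 0.4, -2.5]
grip_width: 0.0172
grasp_force: 60.0Traceback (most recent call last):
  File "<stdin>", line 6, in <module>
IndexError: index 0 is out of bounds for axis 0 with size 0
```

```bash
python3 - <<'E'
from h import *
c=imaging.get_calibration('wrist'); im=cv2.imread('pics/w10.png')[:,:,::-1]; hsv=cv2.cvtColor(im,cv2.COLOR_RGB2HSV); S=hsv[...,1].astype(int);V=hsv[...,2].astype(int)
m=(V<60)
for v in range(40,235,15):
    u=np.where(m[v])[0]
    if len(u): P=plane(c,[(u[0],v),(u[-1]+1,v)],.003); print(v,u[0],u[-1],len(u),P[:,:2].round(4).tolist())
print(togo(.449,-.3735,.03,181.8))
E
```

```text
70 360 378 19 [[0.3301, -0.3328], [0.3292, -0.3116]]
85 359 378 20 [[0.346, -0.3329], [0.3452, -0.3104]]
100 346 377 32 [[0.3628, -0.3467], [0.3615, -0.3103]]
115 298 377 62 [[0.3811, -0.4009], [0.378, -0.3091]]
130 299 376 38 [[0.398, -0.3995], [0.395, -0.309]]
145 299 375 41 [[0.4153, -0.3992], [0.4123, -0.3088]]
160 299 375 77 [[0.433, -0.399], [0.43, -0.3075]]
175 300 366 61 [[0.4511, -0.3975], [0.4485, -0.3169]]
190 301 365 59 [[0.4696, -0.396], [0.4671, -0.3168]]
205 301 364 59 [[0.4887, -0.3958], [0.4862, -0.3167]]
220 302 372 67 [[0.5082, -0.3942], [0.5054, -0.3053]]
(array([ 0.0013, -0.0015,  0.2045]), np.float64(0.001))
```

```bash

python3 -m crank '[{"x":0.001,"y":-0.0035,"z":0.04,"turn":0},{"x":0.001,"y":-0.0035,"z":0.08,"turn":0},{"x":0.001,"y":-0.0035,"z":0.12,"turn":0},{"x":0.001,"y":-0.0035,"z":0.15,"turn":0},{"x":0.001,"y":-0.0035,"z":0.175,"turn":0},{"x":0.001,"y":-0.0035,"z":0.19,"turn":0},{"x":0.001,"y":-0.0035,"z":0.2,"turn":0},{"x":0.001,"y":-0.0035,"z":0.202,"turn":0},{"x":0.001,"y":-0.0035,"z":0.202,"turn":0}]'
python3 -m crank '[{"x":0,"y":0,"z":0.002,"turn":0},{"x":0,"y":0,"z":0.004,"turn":0},{"x":0,"y":0,"z":0.004,"turn":0}]'
python3 -m crank '[{"x":0,"y":0,"z":0.001,"turn":0},{"x":0,"y":0,"z":0.003,"turn":0},{"x":0,"y":0,"z":0.003,"turn":0}]'
```

```text
time_s: 61.88
tool_pos: [0.4498, -0.3777, 0.0341]
tool_rot: [180.0, 0.1, -178.2]
force: [-2.4, 1.5, 2.3]
grip_width: 0.0176
grasp_force: 60.0
time_s: 62.25
tool_pos: [0.4494, -0.3779, 0.0296]
tool_rot: [-180.0, 0.0, -178.2]
force: [-1.6, 1.1, 2.6]
grip_width: 0.0177
grasp_force: 60.0
time_s: 62.62
tool_pos: [0.4493, -0.378, 0.028]
tool_rot: [179.9, 0.0, -178.2]
force: [-5.1, 4.8, 13.8]
grip_width: 0.0177
grasp_force: 60.0
```

```bash

python3 -m crank '[{"x":0,"y":0,"z":-0.001,"turn":0},{"x":0,"y":0,"z":-0.001,"turn":0},{"x":0,"y":0,"z":-0.001,"turn":0},{"x":0,"y":0,"z":-0.03,"turn":0},{"x":0,"y":0,"z":-0.08,"turn":0},{"x":0,"y":0,"z":-0.14,"turn":0},{"x":-0.03,"y":0,"z":-0.2,"turn":0},{"x":-0.03,"y":0,"z":-0.22,"turn":0},{"x":-0.03,"y":0,"z":-0.22,"turn":0}]' 0.04
python3 - <<'E'
from h import *
c,im=snap('wrist','w11'); print(env.get_obs()['time_s'],env.get_obs()['force'])
hsv=cv2.cvtColor(im,cv2.COLOR_RGB2HSV); S=hsv[...,1];V=hsv[...,2]
lt=(V>110)&(S<70)
for v in list(range(30,80,4))+list(range(120,245,12)):
    u=np.where(lt[v,270:380])[0]+270
    if len(u): P=plane(c,[(u[0],v),(u[-1]+1,v)],.031 if v>195 else .025); print(v,u[0],u[-1],P[:,:2].mean(0).round(4),round(abs(P[0,1]-P[1,1]),4))
m=V<60
for v in (30,60,90,160,200):
    u=np.where(m[v])[0]; 
    if len(u): print(v,u[0],u[-1],plane(c,[(u[0],v),(u[-1]+1,v)],.003)[:,:2].round(4).tolist())
a=cv2.imread('pics/side0.png',0); b=cv2.cvtColor(snap('side','side4')[1],cv2.COLOR_RGB2GRAY)
print('side tongue diff',np.abs(a[222:240,328:350].astype(int)-b[222:240,328:350]).max(), 'platen',b[200:232,352])
E
```

```text
time_s: 63.75
tool_pos: [0.4803, -0.3777, 0.2484]
tool_rot: [-179.9, 0.2, -178.2]
force: [-0.8, -0.7, -0.5]
grip_width: 0.04
grasp_force: 0.0
63.8 [ 0.04680438 -1.09731329 -0.05199771]
70 317 327 [ 0.3634 -0.3805] 0.0119
74 314 330 [ 0.3675 -0.3804] 0.0185
168 315 330 [ 0.471  -0.3765] 0.0187
180 315 330 [ 0.4854 -0.376 ] 0.0189
192 315 330 [ 0.5    -0.3755] 0.0191
204 316 330 [ 0.5131 -0.3745] 0.0178
216 304 342 [ 0.5282 -0.374 ] 0.0468
228 299 347 [ 0.5435 -0.3735] 0.0595
240 298 348 [ 0.5593 -0.373 ] 0.0626
90 314 382 [[0.3832, -0.3898], [0.3805, -0.3092]]
160 305 357 [[0.4657, -0.3988], [0.4637, -0.3335]]
200 314 333 [[0.5166, -0.3864], [0.5158, -0.3609]]
side tongue diff 181 platen [186 174 120  76  76  74  75  75  76  77  77  77  77  74  63  87 160 193
 182 170 245 255 255 255 254 118  73   7   9  14  20  20]
```

```bash
python3 - <<'E'
from h import *
a=cv2.imread('pics/side0.png',0);b=cv2.imread('pics/side4.png',0)
for v in range(222,240,2): print(v,a[v,328:350],b[v,328:350])
print(togo(.501,-.0051,.2417,173.5))
E
```

```text
222 [122  57  60 109 164 138  95 130 180 255 141  73  27  25  20  25  22  16
 108 175 191 193] [133  62  65 119 178 151 104 146 202 255 154  75  26  27  21  28  22  87
  74  42 109 156]
224 [116 117 122  93  62 102 147  35  53  21  25  32  32  27   8  10  16  18
  42  76  74  76] [127 129 131 102  69 111 160  39  60  25  28  34  35  29  16  12  24  76
 182 187  65  17]
226 [115 114 115 122  97   9  31  32  29  26  21  19  14   5 255 179   0  14
  24  30  28  32] [126 126 126 133 107  12  34  36  34  27  25  24  18   9 255 104   0   3
  16  59 150 155]
228 [114 115 115 122  84   6  15  22  22  21  23  21  14   0 249 244 255 248
  18  14  26  31] [125 125 126 134  91   8  19  26  25  25  26  24  16   0 255 255 255 179
  19   2  17  26]
230 [116 113 124 183 131   1  18  23  22  23  22  19   7  45 255 255 213 196
 255 237  35  10] [125 122 135 199 142   1  22  26  26  25  23  22  11  53 255 255 230 221
 243 255  36   0]
232 [114 113 111 181 139   0  16  20  16   8   1   0   7 106 255 253 252 254
 222 193 255 245] [124 124 121 197 151   1  19  22  16  11   3   0  10 120 255 255 255 255
 236 217 223 255]
234 [118  91  96  60  53  21  23 130 243 236 239 255 255 254 254 253 254 255
 253 241 132 167] [128  99 105  67  58  22  26 141 255 252 252 255 255 255 255 255 255 255
 255 253 146 182]
236 [ 92  97 102  65  69  66  81 120 255 255 255 255 252 236 254 189  97 143
  89 143 141  96] [101 107 113  73  75  74  90 133 255 255 255 255 255 249 255 209 109 158
  98 155 154 105]
238 [121  92  98  60  63  64  62  59  71 112 152 122  75  66  51  52  95  94
  60  62 108 162] [130 101 107  65  68  70  68  66  79 124 167 135  82  73  57  57 102 103
  66  68 119 178]
(array([-0.0339,  0.3708,  0.0039]), np.float64(0.144))
```

The fin and tongue edges match the start picture to sub-pixel, so the tray is home. The wrench lies centred on its mat and the gripper is clear.

```bash
python3 -c "
from cell import env
print(env.sign_off())"
```

```text
the job is handed in; nothing more can be done
None
```

The job is handed in after about 64 s of robot time: all three handsets are nested face up and clamped under the plate, the tray is home and the wrench lies flat on its mat. The sign-off gave no verdict, and I did not check the bystander items separately at the end.

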